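# Unload tool handles from a covered tray onto a narrow drying rail

## Task

Take the lid off the tray by its knob and lay it flat on the bench, then lay every tool handle from the tray across the narrow raised rail to air: each one level, balanced about its middle, roughly square to the rail and not touching its neighbours. When all of them are up, put the lid back squarely on the empty tray, and leave the other things on the bench where they are.

Things in the scene. Friction and masses are not known exactly. Their poses are not given: they have to be found in the camera images.
- tray: Open plywood tray fixed to the bench, 212 (its x) x 216 (its y) mm outside, 48 mm high, walls and floor 6 mm thick; origin under its centre. At the start the lid lies on its rim and the handles lie inside on its floor, side by side in two rows of three places with their long axes along the tray's x, about 62 mm from centre to centre across and 96 mm along; empty places vary.
- lid: Loose flat lid of the tray, pale wood, 220 (x) x 224 (y) x 8 mm, 0.3 kg, no lip. Origin at the centre of its underside, z up. A black cylindrical knob, 32 mm in diameter and 28 mm high, stands at the centre on top (8 to 36 mm above the origin). The bench midway in y between tray and rail, from x = 0.45 to 0.70, is free for it, turned as the tray is.
- rail_top (a point): Centre of the upper face of the narrow raised drying rail, fixed to the bench: a pale wooden beam 320 mm long (point x) and 28 mm wide (point y), point z up, its upper face level, 85 mm above the bench, on two red posts with feet 100 mm wide. Tray and rail may stand on either side of the robot.
- handle1: Tool handle of dark wood: 90 mm long (its x), square section 30 x 30 mm over the middle 70 mm, with a round end 26 mm thick and 10 mm long at either tip (the +x one is brass). About 0.09 kg; origin at its centre, which is also its centre of mass. It may lie on any of its four sides. May be absent.
- handle2: Tool handle of brown wood: 90 mm long (its x), square section 30 x 30 mm over the middle 70 mm, with a round end 26 mm thick and 10 mm long at either tip (the +x one is brass). About 0.09 kg; origin at its centre, which is also its centre of mass. It may lie on any of its four sides. May be absent.
- handle3: Tool handle of reddish wood: 90 mm long (its x), square section 30 x 30 mm over the middle 70 mm, with a round end 26 mm thick and 10 mm long at either tip (the +x one is brass). About 0.09 kg; origin at its centre, which is also its centre of mass. It may lie on any of its four sides. May be absent.
- handle4: Tool handle of dark wood: 90 mm long (its x), square section 30 x 30 mm over the middle 70 mm, with a round end 26 mm thick and 10 mm long at either tip (the +x one is brass). About 0.09 kg; origin at its centre, which is also its centre of mass. It may lie on any of its four sides. May be absent.
- handle5: Tool handle of brown wood: 90 mm long (its x), square section 30 x 30 mm over the middle 70 mm, with a round end 26 mm thick and 10 mm long at either tip (the +x one is brass). About 0.09 kg; origin at its centre, which is also its centre of mass. It may lie on any of its four sides. May be absent.
- handle6: Tool handle of reddish wood: 90 mm long (its x), square section 30 x 30 mm over the middle 70 mm, with a round end 26 mm thick and 10 mm long at either tip (the +x one is brass). About 0.09 kg; origin at its centre, which is also its centre of mass. It may lie on any of its four sides. May be absent.
- glue_jar: closed glass jar, 72 mm wide, 100 mm tall; origin under its centre. Bystander.
- plane: small brass finger plane, 100 x 40 x 39 mm; origin under its centre, x along it. Bystander.
- mallet: small hammer lying flat, 240 mm long; x along it. Bystander.
- clamp: small red and steel bar clamp lying flat, about 190 x 95 mm, 20 mm high. Bystander.
- pencil_mug: blue mug, 80 mm wide, 85 mm tall, upright; origin under its centre. Bystander.
- chisel: slim hand tool with a handle, lying, 200 mm long. Bystander.
- offcut: pale offcut of wood, 130 x 60 x 28 mm; origin under its centre. Bystander.

How it is judged:
On the way, in this order (a step that is already met when the one before it is completed fails the run):
1. the lid lies flat on the bench, let go and at rest (height (world z) of lid below 0.01 m and angle between lid's own z axis and vertical below 0.08 rad and linear speed of lid below 0.03 m/s and contact force between lid and the fingers below 0.1 N), for 0.2 s.
2. every handle rests across the rail, level, let go and clear of its neighbours (z of handle1 in the frame of rail_top between 0.01 and 0.021 m and y of handle1 in the frame of rail_top between -0.016 and 0.016 m and x of handle1 in the frame of rail_top between -0.16 and 0.16 m and angle between the x axis of each of handle1, handle2, handle3, handle4, handle5, handle6 and the y axis of rail_top, either way round below 0.35 rad and angle between handle1's own x axis and vertical between 1.45 and 1.69 rad and linear speed of each of handle1, handle2, handle3, handle4, handle5, handle6 below 0.03 m/s and contact force between each of handle1, handle2, handle3, handle4, handle5, handle6 and the fingers below 0.1 N and z of handle2 in the frame of rail_top between 0.01 and 0.021 m and y of handle2 in the frame of rail_top between -0.016 and 0.016 m and x of handle2 in the frame of rail_top between -0.16 and 0.16 m and angle between handle2's own x axis and vertical between 1.45 and 1.69 rad and z of handle3 in the frame of rail_top between 0.01 and 0.021 m and y of handle3 in the frame of rail_top between -0.016 and 0.016 m and x of handle3 in the frame of rail_top between -0.16 and 0.16 m and angle between handle3's own x axis and vertical between 1.45 and 1.69 rad and z of handle4 in the frame of rail_top between 0.01 and 0.021 m and y of handle4 in the frame of rail_top between -0.016 and 0.016 m and x of handle4 in the frame of rail_top between -0.16 and 0.16 m and angle between handle4's own x axis and vertical between 1.45 and 1.69 rad and z of handle5 in the frame of rail_top between 0.01 and 0.021 m and y of handle5 in the frame of rail_top between -0.016 and 0.016 m and x of handle5 in the frame of rail_top between -0.16 and 0.16 m and angle between handle5's own x axis and vertical between 1.45 and 1.69 rad and z of handle6 in the frame of rail_top between 0.01 and 0.021 m and y of handle6 in the frame of rail_top between -0.016 and 0.016 m and x of handle6 in the frame of rail_top between -0.16 and 0.16 m and angle between handle6's own x axis and vertical between 1.45 and 1.69 rad and contact force between handle1 and handle2 below 0.05 N and contact force between each of handle1, handle2 and handle3 below 0.05 N and contact force between each of handle1, handle2, handle3 and handle4 below 0.05 N and contact force between each of handle1, handle2, handle3, handle4 and handle5 below 0.05 N and contact force between each of handle1, handle2, handle3, handle4, handle5 and handle6 below 0.05 N), for 0.2 s.
3. the lid is back squarely on the tray, let go (z of lid in the frame of tray between 0.044 and 0.053 m and x of lid in the frame of tray between -0.018 and 0.018 m and y of lid in the frame of tray between -0.018 and 0.018 m and angle between the x axis of lid and the x axis of tray, either way round below 0.14 rad and angle between lid's own z axis and vertical below 0.05 rad and linear speed of lid below 0.03 m/s and contact force between lid and the fingers below 0.1 N), for 0.2 s.
At the end, for the whole second after the job is handed in: All handles rest on the rail, centres within 16 mm of its midline, level within 0.12 rad, within 0.35 rad of square, still, not touching one another; the lid lies flat on the tray's rim, centred within 18 mm each way and turned within 0.14 rad of it, still and let go (all of step 2 and all of step 3).
It fails at once if a bystander is pushed more than 50 mm or knocked over (distance of any of glue_jar, plane, mallet, clamp, pencil_mug, chisel, offcut from where it was at the start of the episode above 0.05 m or angle between any of glue_jar, pencil_mug's own z axis and vertical above 0.5 rad).
Of handle1, handle2, handle3, handle4, handle5, handle6 only 4 to 5 are there at a start; the rules pass over those that are not, and their reading is None.
At some moment in a run one of lid may be knocked a few centimetres aside while the robot is not near it.
Once in a run the grip may slacken for a moment while it holds something.
It also fails if it takes over 210 s, if anything falls off the work surface, if the arm or the gripper's body presses on something with over 40 N, if the wrist force passes 120 N, or if a joint passes its speed limit or range.

## Robot

A 6-joint arm with a two-finger parallel gripper is mounted at the origin on the work surface. World frame = base frame: x ahead of the robot, y to its left, z up, the work surface at z = 0. Lengths are in m, angles in rad, forces in N, time in s.
With the tool pointing down it reaches from about 0.275 to 0.725 m from the base axis. Payload 5.6 kg.
Tool frame: the origin (TCP) lies midway between the tips of the shut fingers; the grasp point (between the pads) lies 19 mm behind it; z points along the fingers, y is the line along which they close (so a half turn about z gives the same grasp; the last joint's range is limited). The gripper opens to 85 mm and grips with 20 to 120 N. Pads are 22 mm wide; open, the fingers measure 114 mm over their backs; the gripper's body (76 mm by 85 mm) begins 54 mm behind the grasp point. The pads swing forward as they close: fully open they stand 13 mm farther back than shut.
Start: joints at [1.405, 0.255, 0.108, 0, -1.424, -0.285], TCP at [0.24, 0.495, 0.231] pointing down, gripper open.
Joint ranges: [-2.95, 2.95], [-1.21, 1.97], [-1.09, 1.5], [-2.87, 1.71], [-2.94, -0.07], [-3.05, 3.05]. Speed limits (rad/s): [2.57, 2.57, 3.14, 3.14, 3.14, 3.14].

## Interface

Orientations are given as a unit quaternion [x, y, z, w].
In Python, from workcell import robot gives the robot as it stands.
- The arm moves only by the tool arm_command, never from a script. Its argument "moves" is a list of rows, each an object with "slide": the shift along the tool's x, y, z in m, a list of three; "rot": the turn, a rotation vector about the tool's x, y, z in degrees, a list of three; "gripper": the finger opening in m, from 0 to 0.0854. A call has 1 to 20 rows; each row shifts and turns the commanded pose from where the row before left it, along the tool's axes as they then stand; what a row does not reach is not made up. A row lasts 1/8 s, in which the tool goes at most 62.5 mm and 10.7 degrees, less where a joint would pass 70% of its speed; a pose out of reach is approached as far as the arm can. A call is refused whole if a number of a shift passes 0.0625 or a number of a turn 10.7, either way. A call with a gripper value outside its range is refused whole. The fingers move at their own pace and stop on an object; "newtons" is the grip in N (left out, the last holds). Time passes only in rows, so rows that do not move let the fingers close. It gives the time, the measured TCP pose, the force, the opening and the grip force at its end, in the units of the state.
- robot.observe(): the state, without advancing time (a new reading comes with each control period).
- robot.camera(name): name is "scene" or "top" or "wrist"; returns a dict with "color" (480x640x3 uint8, blue, green, red), "vfov" (degrees; the focal length in pixels is half the picture's height over the tangent of half this angle, whatever the lens; pixels are square), "cx", "cy" (the principal point, pixels), "dist" ([k1, k2, p1, p2, k3] as OpenCV has them; the pictures are not rectified), "origin" and "attitude" of the camera in the world; the wrist camera has in their place "hand_eye" (4x4, takes a point from camera to tool coordinates, whose origin is the TCP and whose axes are the flange's). Camera axes: x right, y down, z forward; pixel columns grow to the right and rows downward; lengths in m; the calibration is good to about 2 mm. A picture is of the moment at which its call begins: read the wrist's pose just before it. There is no depth.
- robot.finish_job(): hands the job in; it is judged then, once.
The state is a dict: "t": time; "joint_pos": joint angles; "joint_velocities": joint speeds; "tau": joint torques, N m; "tool_pos": TCP position; "orientation": TCP orientation; "ft_force": force on the tool from outside, world axes, zero at the start; "ft_torque": the same for the moment, N m; "gripper_width": opening from 0.0 (shut) to 1.0 (fully open); "finger_force": force on a finger pad.
Only numpy, scipy, OpenCV 4.12 (cv2) and the standard library are available. Lean on these libraries where they do the work, as an engineer would, in place of code of your own. Each camera call takes 0.05 s, during which the arm holds its last target. There are 200 camera calls.

## Working session

There is one attempt and no reset: what is moved stays moved. The work goes in short steps, Python scripts to look and compute and a tool call to move; the robot and the scene stay as the last step left them, time stands still between calls to the robot, and variables do not carry over. Pictures are saved under pics/ and viewed, at most 14 in all, crops included, and the job is handed in when it is done.

Besides the shell and the picture viewer there is one more tool, called after "Call:" by a JSON object that holds its "name" and its "arguments", one argument or row to a line. arm_command: Moves the arm, as the interface text tells. Its arguments: {"type":"object","properties":{"moves":{"type":"array","items":{"type":"object","properties":{"slide":{"type":"array","items":{"type":"number"}},"rot":{"type":"array","items":{"type":"number"}},"gripper":{"type":"number"}}}},"newtons":{"type":"number"}},"required":["moves"]}

```bash
ls; mkdir -p pics; python3 - <<'E'
from workcell import robot
import cv2
s=robot.observe();print(s)
for n in("scene","top"):
    c=robot.camera(n);cv2.imwrite(f"pics/{n}0.png",c["color"]);print({k:v for k,v in c.items() if k!="color"})
E
```

```text
pics
{'t': 0.0, 'joint_pos': array([ 1.40460562e+00,  2.55751814e-01,  1.06982158e-01, -4.78676245e-04,
       -1.42387770e+00, -2.84602862e-01]), 'joint_velocities': array([-1.49480695e-03,  4.86654369e-04,  2.47228453e-04,  1.94620625e-03,
        4.96265291e-06,  1.68423607e-04]), 'tau': array([ 1.31411939e-04, -3.86629057e+01,  2.37940514e+01,  5.36486462e+00,
       -6.04733446e-03,  5.08585046e-06]), 'tool_pos': array([0.23935206, 0.49463439, 0.23038379]), 'orientation': array([ 9.74697180e-01, -2.23527392e-01, -1.81548298e-04,  9.37900515e-04]), 'ft_force': array([-0.8740573 , -0.02885441, -0.54274793]), 'ft_torque': array([ 0.02335275,  0.01862207, -0.0183789 ]), 'finger_force': 0.0, 'gripper_width': 1.0000861158131062}
{'vfov': 53.82196588965688, 'cx': 315.61480797163915, 'cy': 233.37352729673842, 'dist': array([-0.03282087,  0.        ,  0.        ,  0.        ,  0.        ]), 'origin': array([ 1.71430816, -0.56089415,  1.15508926]), 'attitude': array([ 0.76504019,  0.48640989, -0.21987791, -0.36023969])}
{'vfov': 54.82539812225492, 'cx': 320.4423556041644, 'cy': 245.54607888548705, 'dist': array([-0.04971493,  0.        ,  0.        ,  0.        ,  0.        ]), 'origin': array([0.32858792, 0.0071695 , 1.31856556]), 'attitude': array([-0.69660904,  0.71040271, -0.07240364,  0.06943742])}
```

View pics/top0.png

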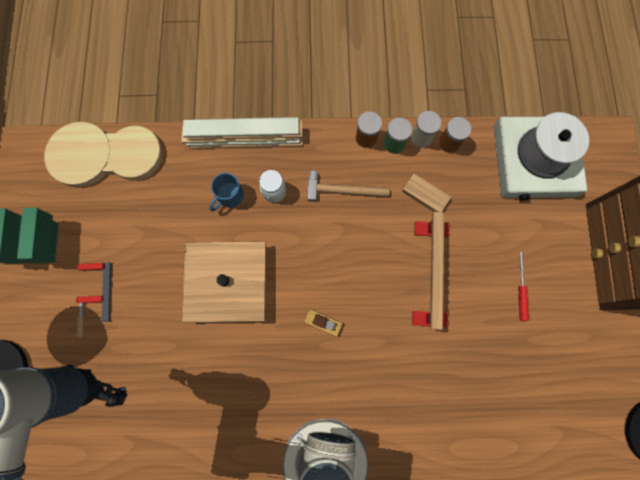

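View pics/scene0.png

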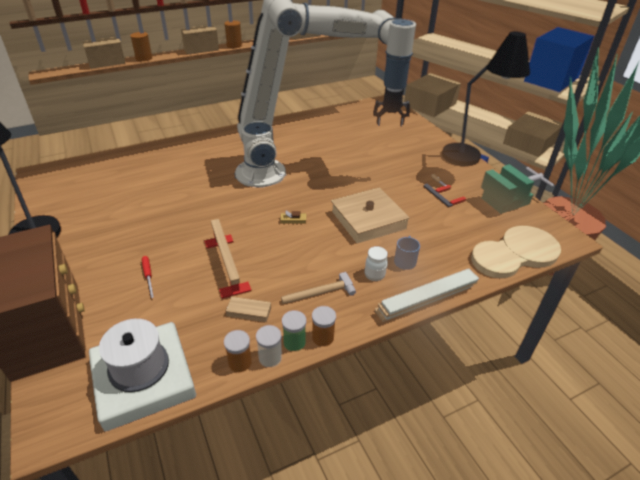

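The top view shows the lid at corners of about (185,242), (265,242), (266,320), (184,322) with the knob top near (223,280). The rail runs from (437,211) to (438,329). The plane, at (324,323), lies between the tray and the rail but at low x.

```bash
cat > h.py <<'E'
import numpy as np,cv2
from scipy.spatial.transform import Rotation as R
from workcell import robot
def cam(n):
    s=robot.observe();c=robot.camera(n)
    if n=="wrist":
        T=np.eye(4);T[:3,:3]=R.from_quat(s["orientation"]).as_matrix();T[:3,3]=s["tool_pos"]
        T=T@np.array(c["hand_eye"]);c["Rm"]=T[:3,:3];c["o"]=T[:3,3]
    else: c["Rm"]=R.from_quat(c["attitude"]).as_matrix();c["o"]=np.array(c["origin"])
    f=240/np.tan(np.radians(c["vfov"])/2)
    c["K"]=np.array([[f,0,c["cx"]],[0,f,c["cy"]],[0,0,1.]])
    return c
def ray(c,px,z):
    u=cv2.undistortPoints(np.array(px,float).reshape(-1,1,2),c["K"],np.array(c["dist"])).reshape(-1,2)
    d=np.c_[u,np.ones(len(u))]@c["Rm"].T
    return c["o"]+d*((np.broadcast_to(z,len(u))-c["o"][2])/d[:,2])[:,None]
def proj(c,P):
    r=cv2.Rodrigues(c["Rm"].T)[0]
    return cv2.projectPoints(np.array(P,float).reshape(-1,1,3),r,-c["Rm"].T@c["o"],c["K"],np.array(c["dist"]))[0].reshape(-1,2)
E
python3 - <<'E'
from h import *
np.set_printoptions(precision=4,suppress=True)
c=cam("top")
print(ray(c,[(185,242),(265,242),(266,320),(184,322)],.056));print(ray(c,[(223,280)],.084))
print(ray(c,[(433,211),(443,211),(433,328),(443,328)],.085));print(ray(c,[(324,323)],.03),ray(c,[(312,186),(388,191),(427,192),(228,188),(272,185)],.02))
im=c["color"];a=cv2.resize(im[230:335,175:280],None,fx=5,fy=5,interpolation=3);b=cv2.resize(im[200:338,400:460],None,fx=4,fy=4,interpolation=3)
cv=np.zeros((560,780,3),np.uint8);cv[:525,:525]=a;cv[:552,530:770]=b;cv2.imwrite("pics/crop1.png",cv)
E
```

```text
[[0.6032 0.3781 0.056 ]
 [0.5988 0.1537 0.056 ]
 [0.3834 0.1503 0.056 ]
 [0.3817 0.3727 0.056 ]]
[[0.4906 0.2631 0.084 ]]
[[ 0.6715 -0.3146  0.085 ]
 [ 0.671  -0.3425  0.085 ]
 [ 0.3521 -0.293   0.085 ]
 [ 0.3514 -0.3196  0.085 ]]
[[ 0.3733 -0.0064  0.03  ]] [[ 0.7723  0.0203  0.02  ]
 [ 0.7528 -0.2028  0.02  ]
 [ 0.7478 -0.3178  0.02  ]
 [ 0.7712  0.2678  0.02  ]
 [ 0.7778  0.1381  0.02  ]]
```

View pics/crop1.png

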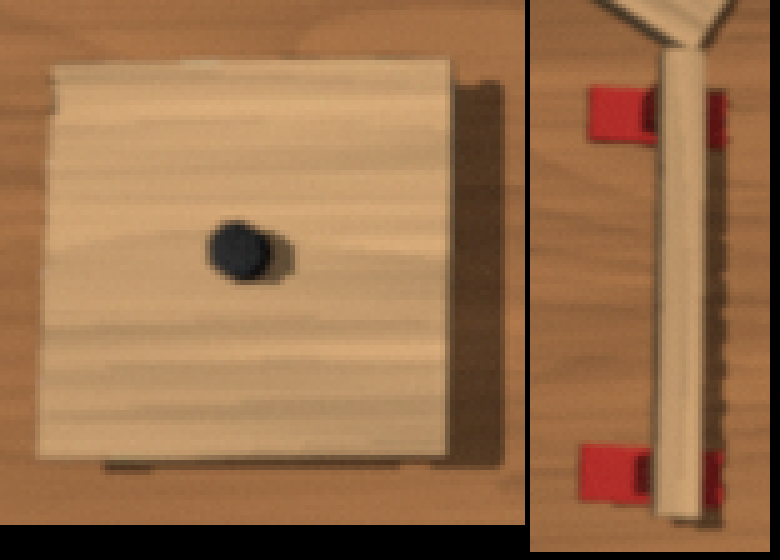

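```bash
cat >> h.py <<'E'
np.set_printoptions(precision=4,suppress=True)
def plan(p,phi,order="rs"):
    """rows to reach TCP p, tool x at world angle phi (deg), pointing down: first turn about z, then slides in turned frame"""
    s=robot.observe();M=R.from_quat(s["orientation"]).as_matrix()
    T=np.array([[np.cos(np.radians(phi)),np.sin(np.radians(phi)),0],[np.sin(np.radians(phi)),-np.cos(np.radians(phi)),0],[0,0,-1.]]).T if 0 else None
    a=np.radians(phi);T=np.array([[np.cos(a),np.sin(a),0],[np.sin(a),-np.cos(a),0],[0,0,-1]])
    rv=np.degrees(R.from_matrix(M.T@T).as_rotvec());d=T.T@(np.array(p)-s["tool_pos"])
    n=int(np.ceil(np.abs(d).max()/.06)) or 1;m=int(np.ceil(np.abs(rv).max()/10.5)) or 1
    print("t",s["t"],"rot",m,"x",rv/m,"| slide total(mm)",d*1000,"=",n,"x",d/n)
E
python3 - <<'E'
from h import *
c=cam("top")
P=ray(c,[(185.4,243.2),(265,242),(264.6,321.4),(182.6,321.6)],.056);print(P,P.mean(0))
for i,j in((0,1),(3,2),(3,0),(2,1)):
    d=P[j]-P[i];print(np.hypot(d[0],d[1]),np.degrees(np.arctan2(d[1],d[0])))
print("knob",ray(c,[(222.4,279.8)],.084))
Q=ray(c,[(432.75,211.75),(443.5,211.75),(431.25,329),(443,329.5)],.085);print(Q,Q.mean(0))
d=(Q[0]+Q[1]-Q[2]-Q[3])/2;print(np.hypot(*d[:2]),np.degrees(np.arctan2(d[1],d[0])))
plan([.49,.263,.2],0)
E
```

```text
[[0.5997 0.3768 0.056 ]
 [0.5988 0.1537 0.056 ]
 [0.3797 0.1541 0.056 ]
 [0.3828 0.3766 0.056 ]] [0.4902 0.2653 0.056 ]
0.22311048574962658 -90.23736301559516
0.22251344350755592 -90.79720176974861
0.2169029640643524 0.06125352262399052
0.21907479279816677 -0.10063366109365382
knob [[0.4912 0.2648 0.084 ]]
[[ 0.6693 -0.3137  0.085 ]
 [ 0.6688 -0.3437  0.085 ]
 [ 0.3496 -0.2882  0.085 ]
 [ 0.3475 -0.3193  0.085 ]] [ 0.5088 -0.3163  0.085 ]
0.32149568353013885 -4.450152134627887
t 0.2 rot 3 x [ 0.0218  0.0033 -8.6105] | slide total(mm) [250.5236 231.808   30.7561] = 5 x [0.0501 0.0464 0.0062]
```

Call:
{"name": "arm_command", "arguments": {
  "moves": [
    {"rot":[0,0,-8.6]},
    {"rot":[0,0,-8.6]},
    {"rot":[0,0,-8.6]},
    {"slide":[0.05,0.0465,0]},
    {"slide":[0.05,0.0465,0]},
    {"slide":[0.05,0.0465,0]},
    {"slide":[0.05,0.0465,0]},
    {"slide":[0.05,0.0465,0]},
    {},
    {}
  ]
}}

```text
schema error: expected keys slide, rot, gripper
```

```bash
python3 - <<'E'
from h import *
plan([.491,.265,.055],0)
print(robot.observe()["joint_pos"])
c=cam("wrist");cv2.imwrite("pics/w1.png",c["color"]);print(c["hand_eye"],proj(c,[[.491,.265,.084],[.49,.2653,.056]]))
E
```

```text
t 0.2 rot 3 x [ 0.0218  0.0033 -8.6105] | slide total(mm) [251.5236 229.808  175.7561] = 5 x [0.0503 0.046  0.0352]
[ 1.4046  0.2555  0.1075 -0.0002 -1.4239 -0.2846]
[[-0.0003 -0.9548 -0.2972  0.0758]
 [ 1.     -0.0004  0.0001 -0.0005]
 [-0.0002 -0.2972  0.9548 -0.1427]
 [ 0.      0.      0.      1.    ]] [[ 483.887  -313.9851]
 [ 465.4576 -262.8898]]
```

View pics/w1.png

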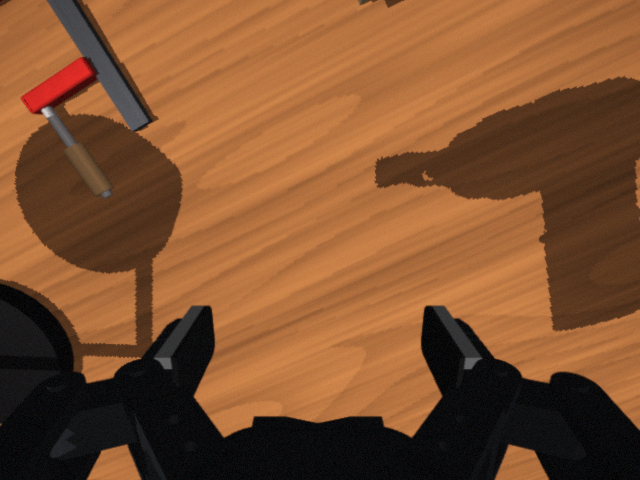

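The move was refused because each row needs all three keys, so this wrist picture shows only bench and the clamp at upper left. I'll resend it with full rows.

Call:
{"name": "arm_command", "arguments": {
  "moves": [
    {"slide":[0,0,0],"rot":[0,0,-8.6],"gripper":0.085},
    {"slide":[0,0,0],"rot":[0,0,-8.6],"gripper":0.085},
    {"slide":[0,0,0],"rot":[0,0,-8.6],"gripper":0.085},
    {"slide":[0.05,0.046,0],"rot":[0,0,0],"gripper":0.085},
    {"slide":[0.05,0.046,0],"rot":[0,0,0],"gripper":0.085},
    {"slide":[0.05,0.046,0],"rot":[0,0,0],"gripper":0.085},
    {"slide":[0.05,0.046,0],"rot":[0,0,0],"gripper":0.085},
    {"slide":[0.05,0.046,0],"rot":[0,0,0],"gripper":0.085},
    {"slide":[0,0,0],"rot":[0,0,0],"gripper":0.085},
    {"slide":[0,0,0],"rot":[0,0,0],"gripper":0.085}
  ]
}}

```text
t: 1.5
tool_pos: [0.4694, 0.2833, 0.231]
orientation: [1.0, -0.001, -0.0, 0.0]
ft_force: [1.5, 0.9, 0.2]
gripper_width: 0.995
finger_force: 0.0
```

```bash
python3 - <<'E'
from h import *
plan([.491,.265,.055],0)
print(robot.observe()["joint_pos"])
c=cam("wrist");cv2.imwrite("pics/w2.png",c["color"]);print(proj(c,[[.491,.265,.084],[.49,.2653,.056]]))
E
```

```text
t 1.5 rot 1 x [ 0.0015  0.0292 -0.0802] | slide total(mm) [ 21.5988  18.2554 176.0375] = 3 x [0.0072 0.0061 0.0587]
[ 0.8282  0.252   0.1036 -0.0004 -1.4228  0.7413]
[[340.2503 200.1376]
 [337.9871 195.4192]]
```

View pics/w2.png

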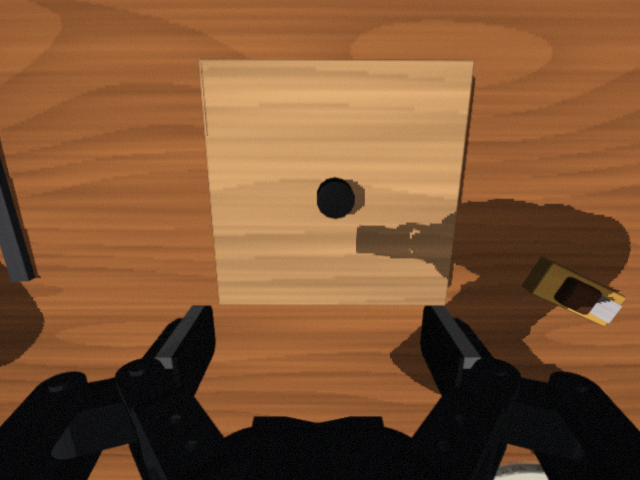

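The wrist view shows the knob top centred at (335,197) and the lid corners at (201,60), (473,60), (447,304), (219,304).

```bash
python3 - <<'E'
from h import *
c=cam("wrist")
P=ray(c,[(335,197)],.084);print(P);P=ray(c,[(201,60),(473,60),(447,304),(219,304)],.056);print(P,P.mean(0))
plan([.4925,.267,.056],0)
E
```

```text
[[0.4932 0.2699 0.084 ]]
[[0.5997 0.3781 0.056 ]
 [0.5998 0.1587 0.056 ]
 [0.3819 0.1566 0.056 ]
 [0.382  0.3813 0.056 ]] [0.4909 0.2687 0.056 ]
t 1.6 rot 1 x [-0.0105  0.0085  0.051 ] | slide total(mm) [ 23.7042  17.159  175.2769] = 3 x [0.0079 0.0057 0.0584]
```

Call:
{"name": "arm_command", "arguments": {
  "moves": [
    {"slide":[0.023,0.016,0],"rot":[0,0,0],"gripper":0.085},
    {"slide":[0,0,0.04],"rot":[0,0,0],"gripper":0.085},
    {"slide":[0,0,0.04],"rot":[0,0,0],"gripper":0.085},
    {"slide":[0,0,0.04],"rot":[0,0,0],"gripper":0.085},
    {"slide":[0,0,0.03],"rot":[0,0,0],"gripper":0.085},
    {"slide":[0,0,0.02],"rot":[0,0,0],"gripper":0.085},
    {"slide":[0,0,0],"rot":[0,0,0],"gripper":0.05},
    {"slide":[0,0,0],"rot":[0,0,0],"gripper":0.02},
    {"slide":[0,0,0],"rot":[0,0,0],"gripper":0.02},
    {"slide":[0,0,0],"rot":[0,0,0],"gripper":0.02},
    {"slide":[0,0,0],"rot":[0,0,0],"gripper":0.02}
  ],
  "newtons": 80
}}

```text
t: 2.98
tool_pos: [0.4931, 0.2683, 0.063]
orientation: [1.0, -0.0, 0.001, -0.001]
ft_force: [-2.4, 1.7, 6.0]
gripper_width: 0.346
finger_force: 79.4
```

Call:
{"name": "arm_command", "arguments": {
  "moves": [
    {"slide":[0,0,0],"rot":[0,0,0],"gripper":0.05},
    {"slide":[0,0,0],"rot":[0,0,0],"gripper":0.05},
    {"slide":[0,0,0.006],"rot":[0,0,0],"gripper":0.05},
    {"slide":[0,0,0],"rot":[0,0,0],"gripper":0.02},
    {"slide":[0,0,0],"rot":[0,0,0],"gripper":0.02},
    {"slide":[0,0,0],"rot":[0,0,0],"gripper":0.02},
    {"slide":[0,0,0],"rot":[0,0,0],"gripper":0.02}
  ]
}}

```text
t: 3.85
tool_pos: [0.4929, 0.2677, 0.0558]
orientation: [1.0, -0.0, 0.001, -0.0]
ft_force: [-0.1, 1.0, 5.3]
gripper_width: 0.35
finger_force: 79.8
```

Call:
{"name": "arm_command", "arguments": {
  "moves": [
    {"slide":[0,0,-0.02],"rot":[0,0,0],"gripper":0.02},
    {"slide":[0,0,-0.025],"rot":[0,0,0],"gripper":0.02},
    {"slide":[0,0,-0.025],"rot":[0,0,0],"gripper":0.02},
    {"slide":[0.01,0.035,0],"rot":[0,0,0],"gripper":0.02},
    {"slide":[0.012,0.043,0],"rot":[0,0,0],"gripper":0.02},
    {"slide":[0.012,0.043,0],"rot":[0,0,0],"gripper":0.02},
    {"slide":[0.012,0.043,0],"rot":[0,0,0],"gripper":0.02},
    {"slide":[0.012,0.043,0],"rot":[0,0,0],"gripper":0.02},
    {"slide":[0.012,0.043,0],"rot":[0,0,0],"gripper":0.02},
    {"slide":[0.012,0.043,0],"rot":[0,0,0],"gripper":0.02},
    {"slide":[0,0,0.03],"rot":[0,0,0],"gripper":0.02},
    {"slide":[0,0,0.03],"rot":[0,0,0],"gripper":0.02},
    {"slide":[0,0,0],"rot":[0,0,0],"gripper":0.02}
  ]
}}

```text
t: 5.48
tool_pos: [0.571, -0.0262, 0.0616]
orientation: [1.0, -0.001, -0.004, 0.0]
ft_force: [0.4, -1.2, -2.9]
gripper_width: 0.352
finger_force: 80.0
```

```bash
python3 - <<'E'
from h import *
plan([.575,-.025,.009],0)
c=cam("scene");a=c["color"];c=cam("top");b=c["color"]
cv=np.zeros((420,800,3),np.uint8);cv[:420,:440]=cv2.resize(a[150:360,170:390],None,fx=2,fy=2);cv[:420,440:]=cv2.resize(b[180:390,170:350],None,fx=2,fy=2);cv2.imwrite("pics/l1.png",cv)
E
```

```text
t 5.475 rot 1 x [ 0.0395  0.5113 -0.101 ] | slide total(mm) [ 4.0254 -1.2272 52.5586] = 1 x [ 0.004  -0.0012  0.0526]
```

View pics/l1.png

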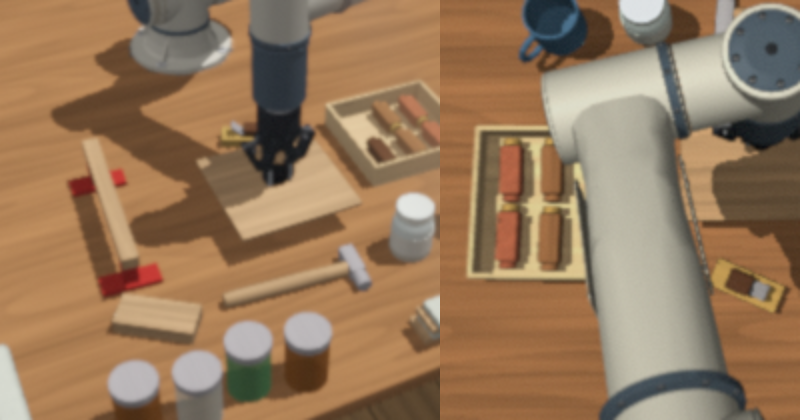

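The lid hangs level over the free spot. The tray holds two reddish, two brown and one dark handle.

Call:
{"name": "arm_command", "arguments": {
  "moves": [
    {"slide":[0,0,0.02],"rot":[0,0,0],"gripper":0.02},
    {"slide":[0,0,0.02],"rot":[0,0,0],"gripper":0.02},
    {"slide":[0,0,0.01],"rot":[0,0,0],"gripper":0.02},
    {"slide":[0,0,0.003],"rot":[0,0,0],"gripper":0.02},
    {"slide":[0,0,0],"rot":[0,0,0],"gripper":0.02},
    {"slide":[0,0,0],"rot":[0,0,0],"gripper":0.06},
    {"slide":[0,0,0],"rot":[0,0,0],"gripper":0.085},
    {"slide":[0,0,0],"rot":[0,0,0],"gripper":0.085},
    {"slide":[0,0,-0.03],"rot":[0,0,0],"gripper":0.085},
    {"slide":[0,0,-0.05],"rot":[0,0,0],"gripper":0.085},
    {"slide":[0,0,-0.05],"rot":[0,0,0],"gripper":0.085},
    {"slide":[0,0,-0.05],"rot":[0,0,0],"gripper":0.085},
    {"slide":[-0.03,-0.04,-0.02],"rot":[0,0,0],"gripper":0.085},
    {"slide":[-0.03,-0.05,-0.02],"rot":[0,0,0],"gripper":0.085},
    {"slide":[-0.03,-0.05,0],"rot":[0,0,0],"gripper":0.085},
    {"slide":[-0.03,-0.05,0],"rot":[0,0,0],"gripper":0.085},
    {"slide":[-0.02,-0.05,0],"rot":[0,0,0],"gripper":0.085},
    {"slide":[0,-0.05,0],"rot":[0,0,0],"gripper":0.085},
    {"slide":[0,0,0],"rot":[0,0,0],"gripper":0.085},
    {"slide":[0,0,0],"rot":[0,0,0],"gripper":0.085}
  ]
}}

```text
t: 8.07
tool_pos: [0.4344, 0.2643, 0.2323]
orientation: [1.0, -0.0, -0.0, 0.0]
ft_force: [-0.7, -0.4, -0.3]
gripper_width: 0.995
finger_force: 0.0
```

```bash
python3 - <<'E'
from h import *
plan([.49,.267,.25],0)
c=cam("wrist");cv2.imwrite("pics/w3.png",c["color"]);cv2.imwrite("pics/top3.png",cam("top")["color"])
import pickle;pickle.dump(c,open("w3.pkl","wb"))
E
```

```text
t 8.075 rot 1 x [ 0.0166  0.0008 -0.0015] | slide total(mm) [ 55.6181  -2.721  -17.6882] = 1 x [ 0.0556 -0.0027 -0.0177]
```

View pics/w3.png

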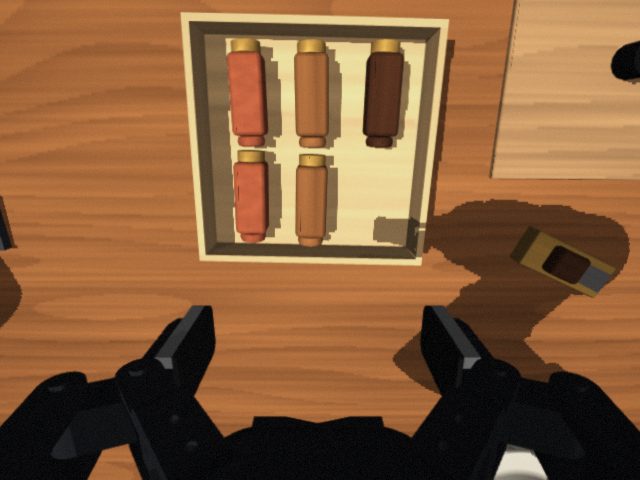

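The wrist view shows five handles: reddish at (247,94) and (251,197), brown at (312,94) and (311,201), and dark at (385,94). The tray's rim corners are at (181,14), (448,19), (420,265), (201,261).

```bash
python3 - <<'E'
from h import *
import pickle;c=pickle.load(open("w3.pkl","rb"))
T=ray(c,[(181,14),(448,19),(420,265),(201,261)],.048);print("tray",T,T.mean(0));
for i,j in((3,0),(2,1)): d=T[j]-T[i];print(np.degrees(np.arctan2(d[1],d[0])))
for n,a,b in(("R1",(245,39),(252,146)),("R2",(252,151),(253,241)),("B1",(311,38),(313,146)),("B2",(312,155),(311,245)),("D",(386,40),(379,146))):
    P=ray(c,[a,b],.021);d=P[0]-P[1];print(n,P.mean(0)[:2],np.hypot(*d[:2]),np.degrees(np.arctan2(d[1],d[0])))
print(ray(c,[(247,94),(251,197),(312,94),(311,201),(385,94)],.036))
plan([.49,.267,.25],0)
E
```

```text
tray [[0.6005 0.3742 0.048 ]
 [0.5969 0.1593 0.048 ]
 [0.385  0.1644 0.048 ]
 [0.3892 0.3782 0.048 ]] [0.4929 0.269  0.048 ]
-1.070163871260543
-1.3615444935419965
R1 [0.5423 0.328 ] 0.09171679049209612 0.844477184313684
R2 [0.4466 0.3295] 0.09062504486598848 -2.447397681442137
B1 [0.5427 0.2696] 0.0924698460454111 0.87009131129632
B2 [0.4425 0.2706] 0.09112734471678081 -0.9306079455725241
D [0.5419 0.2048] 0.09093712484260513 -1.1000122582425493
[[0.5415 0.3267 0.036 ]
 [0.4499 0.3282 0.036 ]
 [0.5414 0.2694 0.036 ]
 [0.446  0.2708 0.036 ]
 [0.5414 0.2051 0.036 ]]
t 8.175 rot 1 x [-0.0043 -0.013  -0.0801] | slide total(mm) [ 55.3924  -3.4159 -17.491 ] = 1 x [ 0.0554 -0.0034 -0.0175]
```

Call:
{"name": "arm_command", "arguments": {
  "moves": [
    {"slide":[0.036,0.02,0.02],"rot":[0,0,1],"gripper":0.052},
    {"slide":[0.036,0.02,0.03],"rot":[0,0,0],"gripper":0.052},
    {"slide":[0.036,0.02,0.03],"rot":[0,0,0],"gripper":0.052},
    {"slide":[0,0,0.04],"rot":[0,0,0],"gripper":0.052},
    {"slide":[0,0,0],"rot":[0,0,0],"gripper":0.052}
  ],
  "newtons": 60
}}

```text
t: 8.8
tool_pos: [0.54, 0.2006, 0.1094]
orientation: [1.0, -0.01, -0.003, 0.002]
ft_force: [-1.3, -0.9, 1.0]
gripper_width: 0.61
finger_force: 0.0
```

```bash
python3 - <<'E'
from h import *
plan([.542,.205,.009],-1)
E
```

```text
t 8.8 rot 1 x [ 0.2084  0.3525 -0.1733] | slide total(mm) [  1.9132  -4.4233 100.4127] = 2 x [ 0.001  -0.0022  0.0502]
```

Call:
{"name": "arm_command", "arguments": {
  "moves": [
    {"slide":[0.002,-0.004,0.03],"rot":[0,0,0],"gripper":0.052},
    {"slide":[0,0,0.03],"rot":[0,0,0],"gripper":0.052},
    {"slide":[0,0,0.025],"rot":[0,0,0],"gripper":0.052},
    {"slide":[0,0,0.014],"rot":[0,0,0],"gripper":0.052},
    {"slide":[0,0,0],"rot":[0,0,0],"gripper":0.052},
    {"slide":[0,0,0],"rot":[0,0,0],"gripper":0.02},
    {"slide":[0,0,0],"rot":[0,0,0],"gripper":0.02},
    {"slide":[0,0,0],"rot":[0,0,0],"gripper":0.02},
    {"slide":[0,0,0],"rot":[0,0,0],"gripper":0.02}
  ],
  "newtons": 60
}}

```text
t: 9.93
tool_pos: [0.5449, 0.2077, 0.0152]
orientation: [1.0, -0.009, 0.001, -0.001]
ft_force: [-1.3, 0.6, 6.2]
gripper_width: 0.339
finger_force: 60.9
```

Call:
{"name": "arm_command", "arguments": {
  "moves": [
    {"slide":[0,0,-0.02],"rot":[0,0,0],"gripper":0.02},
    {"slide":[0,0,-0.04],"rot":[0,0,0],"gripper":0.02},
    {"slide":[0,0,-0.04],"rot":[0,0,0],"gripper":0.02},
    {"slide":[0,0,-0.04],"rot":[0,0,0],"gripper":0.02},
    {"slide":[0,0,-0.04],"rot":[0,0,0],"gripper":0.02},
    {"slide":[0,0,0],"rot":[0,0,10.4],"gripper":0.02},
    {"slide":[0,0,0],"rot":[0,0,10.4],"gripper":0.02},
    {"slide":[0,0,0],"rot":[0,0,10.4],"gripper":0.02},
    {"slide":[0,0,0],"rot":[0,0,10.4],"gripper":0.02},
    {"slide":[0,0,0],"rot":[0,0,10.4],"gripper":0.02},
    {"slide":[0,0,0],"rot":[0,0,10.4],"gripper":0.02},
    {"slide":[0,0,0],"rot":[0,0,10.4],"gripper":0.02},
    {"slide":[0,0,0],"rot":[0,0,10.4],"gripper":0.02},
    {"slide":[0,0,0],"rot":[0,0,10.4],"gripper":0.02},
    {"slide":[0,0,0],"rot":[0,0,0],"gripper":0.02}
  ]
}}

```text
t: 11.8
tool_pos: [0.5436, 0.207, 0.1933]
orientation: [-0.679, 0.735, 0.0, -0.0]
ft_force: [0.8, -0.6, -0.6]
gripper_width: 0.337
finger_force: 60.0
```

```bash
python3 - <<'E'
from h import *
plan([.61,-.24,.2],-94.45)
E
```

```text
t 11.8 rot 1 x [ 0.0159  0.0049 -0.0883] | slide total(mm) [ 440.5069 -100.8928   -6.6916] = 8 x [ 0.0551 -0.0126 -0.0008]
```

Call:
{"name": "arm_command", "arguments": {
  "moves": [
    {"slide":[0.04,-0.009,0],"rot":[0,0,0],"gripper":0.02},
    {"slide":[0.04,-0.009,0],"rot":[0,0,0],"gripper":0.02},
    {"slide":[0.04,-0.009,0],"rot":[0,0,0],"gripper":0.02},
    {"slide":[0.04,-0.009,0],"rot":[0,0,0],"gripper":0.02},
    {"slide":[0.04,-0.009,0],"rot":[0,0,0],"gripper":0.02},
    {"slide":[0.04,-0.009,0],"rot":[0,0,0],"gripper":0.02},
    {"slide":[0.04,-0.009,0],"rot":[0,0,0],"gripper":0.02},
    {"slide":[0.04,-0.009,0],"rot":[0,0,0],"gripper":0.02},
    {"slide":[0.04,-0.009,0],"rot":[0,0,0],"gripper":0.02},
    {"slide":[0.04,-0.009,0],"rot":[0,0,0],"gripper":0.02},
    {"slide":[0,0,0],"rot":[0,0,0],"gripper":0.02},
    {"slide":[0,0,0],"rot":[0,0,0],"gripper":0.02}
  ]
}}

```text
t: 13.3
tool_pos: [0.6011, -0.1986, 0.1931]
orientation: [-0.679, 0.734, 0.0, 0.0]
ft_force: [-0.1, 1.2, -1.3]
gripper_width: 0.337
finger_force: 60.0
```

```bash
python3 - <<'E'
from h import *
import pickle
plan([.6107,-.3239,.2],-94.45)
c=cam("wrist");cv2.imwrite("pics/w4.png",c["color"]);pickle.dump(c,open("w4.pkl","wb"))
E
```

```text
t 13.3 rot 1 x [ 0.0215  0.0246 -0.0643] | slide total(mm) [124.1504 -19.3174  -6.9228] = 3 x [ 0.0414 -0.0064 -0.0023]
```

View pics/w4.png

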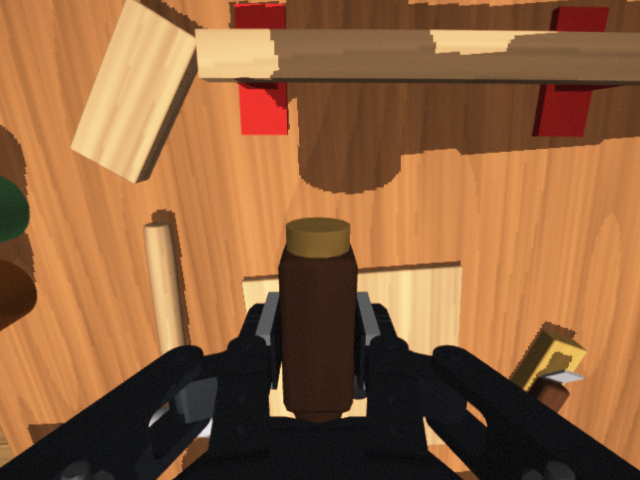

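The wrist view shows the rail's top face from row 30 to row 79, its far end at column 198, running parallel to the image rows. The dark handle is held straight.

```bash
python3 - <<'E'
from h import *
import pickle;c=pickle.load(open("w4.pkl","rb"))
P=ray(c,[(198,29.5),(199,78.5),(620,31.5),(620,79.5)],.085);print(P)
m=(P[0]+P[1])/2;n=(P[2]+P[3])/2;d=m-n;u=d[:2]/np.hypot(*d[:2]);print("ang",np.degrees(np.arctan2(u[1],u[0])))
C=m[:2]-.16*u;print("centre",C)
s=robot.observe()
H=ray(c,[(318,221),(318,418)],s["tool_pos"][2]+.006);print("held",H,H.mean(0),s["tool_pos"])
for k in(.102,.046,-.01,-.066,-.122):print(k,C+k*u)
E
```

```text
[[ 0.6645 -0.34    0.085 ]
 [ 0.6688 -0.3121  0.085 ]
 [ 0.401  -0.319   0.085 ]
 [ 0.3965 -0.2907  0.085 ]]
ang -4.528783194463179
centre [ 0.5072 -0.3134]
held [[ 0.5977 -0.2401  0.1993]
 [ 0.6052 -0.1445  0.1993]] [ 0.6015 -0.1923  0.1993] [ 0.6012 -0.1982  0.1933]
0.102 [ 0.6088 -0.3215]
0.046 [ 0.553  -0.3171]
-0.01 [ 0.4972 -0.3127]
-0.066 [ 0.4414 -0.3082]
-0.122 [ 0.3855 -0.3038]
```

Call:
{"name": "arm_command", "arguments": {
  "moves": [
    {"slide":[0.042,-0.006,0],"rot":[0,0,0],"gripper":0.02},
    {"slide":[0.042,-0.006,0],"rot":[0,0,0],"gripper":0.02},
    {"slide":[0.043,-0.006,0],"rot":[0,0,0],"gripper":0.02},
    {"slide":[0,0,0.03],"rot":[0,0,0],"gripper":0.02},
    {"slide":[0,0,0.03],"rot":[0,0,0],"gripper":0.02},
    {"slide":[0,0,0.02],"rot":[0,0,0],"gripper":0.02},
    {"slide":[0,0,0],"rot":[0,0,0],"gripper":0.02},
    {"slide":[0,0,0],"rot":[0,0,0],"gripper":0.02}
  ]
}}

```text
t: 14.35
tool_pos: [0.6098, -0.3266, 0.1148]
orientation: [-0.679, 0.735, -0.001, 0.0]
ft_force: [-1.1, 0.0, -1.2]
gripper_width: 0.335
finger_force: 60.0
```

```bash
python3 - <<'E'
from h import *
plan([.609,-.326,.0948],-94.45)
E
```

```text
t 14.35 rot 1 x [-0.1078 -0.0542 -0.0809] | slide total(mm) [-0.5559  0.7957 20.0131] = 1 x [-0.0006  0.0008  0.02  ]
```

Call:
{"name": "arm_command", "arguments": {
  "moves": [
    {"slide":[0,0.001,0.01],"rot":[0,0,0],"gripper":0.02},
    {"slide":[0,0,0.006],"rot":[0,0,0],"gripper":0.02},
    {"slide":[0,0,0.003],"rot":[0,0,0],"gripper":0.02},
    {"slide":[0,0,0],"rot":[0,0,0],"gripper":0.02},
    {"slide":[0,0,0],"rot":[0,0,0],"gripper":0.02}
  ]
}}

```text
t: 14.98
tool_pos: [0.6079, -0.327, 0.0943]
orientation: [-0.678, 0.735, -0.0, 0.0]
ft_force: [1.0, 0.3, -1.5]
gripper_width: 0.334
finger_force: 60.0
```

Call:
{"name": "arm_command", "arguments": {
  "moves": [
    {"slide":[0,0,0.0015],"rot":[0,0,0],"gripper":0.02},
    {"slide":[0,0,0],"rot":[0,0,0],"gripper":0.02},
    {"slide":[0,0,0],"rot":[0,0,0],"gripper":0.02}
  ]
}}

```text
t: 15.35
tool_pos: [0.608, -0.327, 0.0942]
orientation: [-0.678, 0.735, -0.001, 0.0]
ft_force: [-1.3, 1.7, 4.7]
gripper_width: 0.343
finger_force: 60.8
```

Call:
{"name": "arm_command", "arguments": {
  "moves": [
    {"slide":[0,0,0],"rot":[0,0,0],"gripper":0.046},
    {"slide":[0,0,0],"rot":[0,0,0],"gripper":0.046},
    {"slide":[0,0,0],"rot":[0,0,0],"gripper":0.046},
    {"slide":[0,0,-0.03],"rot":[0,0,0],"gripper":0.046},
    {"slide":[0,0,-0.04],"rot":[0,0,0],"gripper":0.046},
    {"slide":[-0.02,0,-0.04],"rot":[0,0,0],"gripper":0.046},
    {"slide":[-0.04,0.01,0],"rot":[0,0,0],"gripper":0.052},
    {"slide":[-0.04,0.01,0],"rot":[0,0,0],"gripper":0.052},
    {"slide":[0,0,0],"rot":[0,0,0],"gripper":0.052}
  ]
}}

```text
t: 16.48
tool_pos: [0.596, -0.2232, 0.2035]
orientation: [-0.679, 0.734, -0.0, 0.0]
ft_force: [0.7, -0.3, 0.1]
gripper_width: 0.61
finger_force: 0.0
```

```bash
python3 - <<'E'
from h import *
import pickle
plan([.54,.27,.2],-1)
c=cam("wrist");cv2.imwrite("pics/w5.png",c["color"]);pickle.dump(c,open("w5.pkl","wb"))
E
```

```text
t 16.475 rot 9 x [ -0.0063  -0.0029 -10.3838] | slide total(mm) [ -64.6264 -492.1463    3.5222] = 9 x [-0.0072 -0.0547  0.0004]
```

View pics/w5.png

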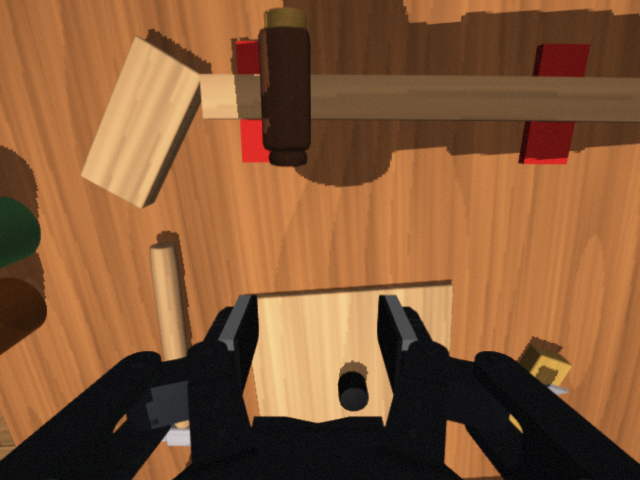

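The dark handle lies across the rail: it spans rows 9–165 at column 286, and the rail's top face is at rows 74–120.

```bash
python3 - <<'E'
from h import *
import pickle;c=pickle.load(open("w5.pkl","rb"))
H=ray(c,[(286,9),(288,165)],.1);print(H.mean(0),H)
r=ray(c,[(240,74.5),(240,119),(340,75.5),(340,121)],.085);print((r[0]+r[1])/2,(r[2]+r[3])/2)
E
```

```text
[ 0.6078 -0.3239  0.1   ] [[ 0.6038 -0.37    0.1   ]
 [ 0.6119 -0.2779  0.1   ]]
[ 0.6412 -0.3245  0.085 ] [ 0.5734 -0.3181  0.085 ]
```

Call:
{"name": "arm_command", "arguments": {
  "moves": [
    {"slide":[0,0,0],"rot":[0,0,-10.4],"gripper":0.052},
    {"slide":[0,0,0],"rot":[0,0,-10.4],"gripper":0.052},
    {"slide":[0,0,0],"rot":[0,0,-10.4],"gripper":0.052},
    {"slide":[0,0,0],"rot":[0,0,-10.4],"gripper":0.052},
    {"slide":[0,0,0],"rot":[0,0,-10.4],"gripper":0.052},
    {"slide":[0,0,0],"rot":[0,0,-10.4],"gripper":0.052},
    {"slide":[0,0,0],"rot":[0,0,-10.4],"gripper":0.052},
    {"slide":[0,0,0],"rot":[0,0,-10.4],"gripper":0.052},
    {"slide":[0,0,0],"rot":[0,0,-10.4],"gripper":0.052},
    {"slide":[-0.0058,-0.0448,0],"rot":[0,0,0],"gripper":0.052},
    {"slide":[-0.0058,-0.0448,0],"rot":[0,0,0],"gripper":0.052},
    {"slide":[-0.0058,-0.0448,0],"rot":[0,0,0],"gripper":0.052},
    {"slide":[-0.0058,-0.0448,0],"rot":[0,0,0],"gripper":0.052},
    {"slide":[-0.0058,-0.0448,0],"rot":[0,0,0],"gripper":0.052},
    {"slide":[-0.0058,-0.0448,0],"rot":[0,0,0],"gripper":0.052},
    {"slide":[-0.0058,-0.0448,0],"rot":[0,0,0],"gripper":0.052},
    {"slide":[-0.0058,-0.0448,0],"rot":[0,0,0],"gripper":0.052},
    {"slide":[-0.0058,-0.0448,0],"rot":[0,0,0],"gripper":0.052},
    {"slide":[-0.0058,-0.0448,0],"rot":[0,0,0],"gripper":0.052},
    {"slide":[-0.0058,-0.0448,0],"rot":[0,0,0],"gripper":0.052}
  ]
}}

```text
t: 19.02
tool_pos: [0.5416, 0.2691, 0.2026]
orientation: [1.0, -0.01, 0.0, 0.0]
ft_force: [0.2, -0.9, 0.0]
gripper_width: 0.611
finger_force: 0.0
```

Call:
{"name": "arm_command", "arguments": {
  "moves": [
    {"slide":[0,0,0.03],"rot":[0,0,0],"gripper":0.052},
    {"slide":[0,0,0.03],"rot":[0,0,0],"gripper":0.052},
    {"slide":[0,0,0.03],"rot":[0,0,0],"gripper":0.052},
    {"slide":[0,0,0],"rot":[0,0,0],"gripper":0.052},
    {"slide":[0,0,0],"rot":[0,0,0],"gripper":0.052}
  ]
}}

```text
t: 19.65
tool_pos: [0.5423, 0.2682, 0.1141]
orientation: [1.0, -0.009, 0.001, -0.0]
ft_force: [0.2, 0.3, 0.2]
gripper_width: 0.606
finger_force: 0.0
```

```bash
python3 - <<'E'
from h import *
plan([.542,.2695,.013],-1)
E
```

```text
t 19.65 rot 1 x [-0.0239 -0.1032 -0.0505] | slide total(mm) [ -0.3173  -1.2988 101.0593] = 2 x [-0.0002 -0.0006  0.0505]
```

Call:
{"name": "arm_command", "arguments": {
  "moves": [
    {"slide":[0,-0.001,0.035],"rot":[0,0,0],"gripper":0.052},
    {"slide":[0,0,0.03],"rot":[0,0,0],"gripper":0.052},
    {"slide":[0,0,0.025],"rot":[0,0,0],"gripper":0.052},
    {"slide":[0,0,0.01],"rot":[0,0,0],"gripper":0.052},
    {"slide":[0,0,0],"rot":[0,0,0],"gripper":0.052},
    {"slide":[0,0,0],"rot":[0,0,0],"gripper":0.02},
    {"slide":[0,0,0],"rot":[0,0,0],"gripper":0.02},
    {"slide":[0,0,0],"rot":[0,0,0],"gripper":0.02},
    {"slide":[0,0,0],"rot":[0,0,0],"gripper":0.02}
  ]
}}

```text
t: 20.78
tool_pos: [0.5423, 0.2701, 0.0147]
orientation: [1.0, -0.009, 0.002, -0.001]
ft_force: [-0.4, 1.0, 6.7]
gripper_width: 0.338
finger_force: 60.3
```

Call:
{"name": "arm_command", "arguments": {
  "moves": [
    {"slide":[0,0,-0.02],"rot":[0,0,0],"gripper":0.02},
    {"slide":[0,0,-0.04],"rot":[0,0,0],"gripper":0.02},
    {"slide":[0,0,-0.04],"rot":[0,0,0],"gripper":0.02},
    {"slide":[0,0,-0.04],"rot":[0,0,0],"gripper":0.02},
    {"slide":[0,0,-0.04],"rot":[0,0,0],"gripper":0.02},
    {"slide":[0,0,0],"rot":[0,0,10.4],"gripper":0.02},
    {"slide":[0,0,0],"rot":[0,0,10.4],"gripper":0.02},
    {"slide":[0,0,0],"rot":[0,0,10.4],"gripper":0.02},
    {"slide":[0,0,0],"rot":[0,0,10.4],"gripper":0.02},
    {"slide":[0,0,0],"rot":[0,0,10.4],"gripper":0.02},
    {"slide":[0,0,0],"rot":[0,0,10.4],"gripper":0.02},
    {"slide":[0,0,0],"rot":[0,0,10.4],"gripper":0.02},
    {"slide":[0,0,0],"rot":[0,0,10.4],"gripper":0.02},
    {"slide":[0,0,0],"rot":[0,0,10.4],"gripper":0.02},
    {"slide":[0,0,0],"rot":[0,0,0],"gripper":0.02}
  ]
}}

```text
t: 22.65
tool_pos: [0.5409, 0.2692, 0.1928]
orientation: [-0.679, 0.735, 0.0, -0.0]
ft_force: [0.2, -0.1, -0.2]
gripper_width: 0.341
finger_force: 59.6
```

```bash
python3 - <<'E'
from h import *
plan([.553,-.3195,.2],-94.45)
E
```

```text
t 22.65 rot 1 x [ 0.02    0.004  -0.0894] | slide total(mm) [586.0191 -57.716   -7.2427] = 10 x [ 0.0586 -0.0058 -0.0007]
```

Call:
{"name": "arm_command", "arguments": {
  "moves": [
    {"slide":[0.045,-0.0044,0],"rot":[0,0,0],"gripper":0.02},
    {"slide":[0.045,-0.0044,0],"rot":[0,0,0],"gripper":0.02},
    {"slide":[0.045,-0.0044,0],"rot":[0,0,0],"gripper":0.02},
    {"slide":[0.045,-0.0044,0],"rot":[0,0,0],"gripper":0.02},
    {"slide":[0.045,-0.0044,0],"rot":[0,0,0],"gripper":0.02},
    {"slide":[0.045,-0.0044,0],"rot":[0,0,0],"gripper":0.02},
    {"slide":[0.045,-0.0044,0],"rot":[0,0,0],"gripper":0.02},
    {"slide":[0.045,-0.0044,0],"rot":[0,0,0],"gripper":0.02},
    {"slide":[0.045,-0.0044,0],"rot":[0,0,0],"gripper":0.02},
    {"slide":[0.045,-0.0044,0],"rot":[0,0,0],"gripper":0.02},
    {"slide":[0.045,-0.0044,0],"rot":[0,0,0],"gripper":0.02},
    {"slide":[0.045,-0.0044,0],"rot":[0,0,0],"gripper":0.02},
    {"slide":[0.045,-0.0044,0],"rot":[0,0,0],"gripper":0.02},
    {"slide":[0,0,0.03],"rot":[0,0,0],"gripper":0.02},
    {"slide":[0,0,0.03],"rot":[0,0,0],"gripper":0.02},
    {"slide":[0,0,0.02],"rot":[0,0,0],"gripper":0.02},
    {"slide":[0,0,0],"rot":[0,0,0],"gripper":0.02},
    {"slide":[0,0,0],"rot":[0,0,0],"gripper":0.02}
  ]
}}

```text
t: 24.9
tool_pos: [0.5515, -0.3188, 0.114]
orientation: [-0.679, 0.734, -0.001, 0.0]
ft_force: [1.2, 0.2, 0.2]
gripper_width: 0.342
finger_force: 59.6
```

```bash
python3 - <<'E'
from h import *
plan([.553,-.3190,.0935],-94.45)
E
```

```text
t 24.9 rot 1 x [-0.0867 -0.0497 -0.0647] | slide total(mm) [ 0.1283 -1.5136 20.5012] = 1 x [ 0.0001 -0.0015  0.0205]
```

Call:
{"name": "arm_command", "arguments": {
  "moves": [
    {"slide":[0,-0.001,0.01],"rot":[0,0,0],"gripper":0.02},
    {"slide":[0,0,0.006],"rot":[0,0,0],"gripper":0.02},
    {"slide":[0,0,0.0045],"rot":[0,0,0],"gripper":0.02},
    {"slide":[0,0,0],"rot":[0,0,0],"gripper":0.02},
    {"slide":[0,0,0],"rot":[0,0,0],"gripper":0.02}
  ]
}}

```text
t: 25.52
tool_pos: [0.5519, -0.3184, 0.0937]
orientation: [-0.678, 0.735, -0.0, 0.0]
ft_force: [-2.7, 4.1, 7.8]
gripper_width: 0.338
finger_force: 60.5
```

Call:
{"name": "arm_command", "arguments": {
  "moves": [
    {"slide":[0,0,0],"rot":[0,0,0],"gripper":0.046},
    {"slide":[0,0,0],"rot":[0,0,0],"gripper":0.046},
    {"slide":[0,0,0],"rot":[0,0,0],"gripper":0.046},
    {"slide":[0,0,-0.03],"rot":[0,0,0],"gripper":0.046},
    {"slide":[0,0,-0.04],"rot":[0,0,0],"gripper":0.046},
    {"slide":[0,0,-0.04],"rot":[0,0,0],"gripper":0.046},
    {"slide":[0,0,0],"rot":[0,0,-10.4],"gripper":0.052},
    {"slide":[0,0,0],"rot":[0,0,-10.4],"gripper":0.052},
    {"slide":[0,0,0],"rot":[0,0,-10.4],"gripper":0.052},
    {"slide":[0,0,0],"rot":[0,0,-10.4],"gripper":0.052},
    {"slide":[0,0,0],"rot":[0,0,-10.4],"gripper":0.052},
    {"slide":[0,0,0],"rot":[0,0,-10.4],"gripper":0.052},
    {"slide":[0,0,0],"rot":[0,0,-10.4],"gripper":0.052},
    {"slide":[0,0,0],"rot":[0,0,-10.4],"gripper":0.052},
    {"slide":[0,0,0],"rot":[0,0,-10.4],"gripper":0.052},
    {"slide":[0,0,0],"rot":[0,0,0],"gripper":0.052}
  ]
}}

```text
t: 27.52
tool_pos: [0.5519, -0.3185, 0.202]
orientation: [1.0, -0.01, -0.0, -0.0]
ft_force: [-0.6, -0.1, -0.3]
gripper_width: 0.608
finger_force: 0.0
```

```bash
python3 - <<'E'
from h import *
plan([.542,.3275,.15],-1)
E
```

```text
t 27.525 rot 1 x [-0.006   0.0176 -0.1237] | slide total(mm) [ -21.1922 -645.7503   52.0474] = 11 x [-0.0019 -0.0587  0.0047]
```

Call:
{"name": "arm_command", "arguments": {
  "moves": [
    {"slide":[-0.0014,-0.043,0],"rot":[0,0,0],"gripper":0.052},
    {"slide":[-0.0014,-0.043,0],"rot":[0,0,0],"gripper":0.052},
    {"slide":[-0.0014,-0.043,0],"rot":[0,0,0],"gripper":0.052},
    {"slide":[-0.0014,-0.043,0],"rot":[0,0,0],"gripper":0.052},
    {"slide":[-0.0014,-0.043,0],"rot":[0,0,0],"gripper":0.052},
    {"slide":[-0.0014,-0.043,0],"rot":[0,0,0],"gripper":0.052},
    {"slide":[-0.0014,-0.043,0],"rot":[0,0,0],"gripper":0.052},
    {"slide":[-0.0014,-0.043,0],"rot":[0,0,0],"gripper":0.052},
    {"slide":[-0.0014,-0.043,0],"rot":[0,0,0],"gripper":0.052},
    {"slide":[-0.0014,-0.043,0],"rot":[0,0,0],"gripper":0.052},
    {"slide":[-0.0014,-0.043,0],"rot":[0,0,0],"gripper":0.052},
    {"slide":[-0.0014,-0.043,0],"rot":[0,0,0],"gripper":0.052},
    {"slide":[-0.0014,-0.043,0],"rot":[0,0,0],"gripper":0.052},
    {"slide":[-0.0014,-0.043,0],"rot":[0,0,0],"gripper":0.052},
    {"slide":[-0.0014,-0.043,0],"rot":[0,0,0],"gripper":0.052},
    {"slide":[0,0,0.03],"rot":[0,0,0],"gripper":0.052},
    {"slide":[0,0,0.03],"rot":[0,0,0],"gripper":0.052},
    {"slide":[0,0,0.03],"rot":[0,0,0],"gripper":0.052},
    {"slide":[0,0,0],"rot":[0,0,0],"gripper":0.052},
    {"slide":[0,0,0],"rot":[0,0,0],"gripper":0.052}
  ]
}}

```text
t: 30.02
tool_pos: [0.5433, 0.3271, 0.1138]
orientation: [1.0, -0.01, 0.001, -0.0]
ft_force: [0.4, -0.5, 1.0]
gripper_width: 0.613
finger_force: 0.0
```

```bash
python3 - <<'E'
from h import *
plan([.542,.3275,.0115],-1)
c=cam("wrist");cv2.imwrite("pics/w6.png",c["color"])
E
```

```text
t 30.025 rot 1 x [-0.0449 -0.1102 -0.1099] | slide total(mm) [ -1.319   -0.3934 102.2798] = 2 x [-0.0007 -0.0002  0.0511]
```

View pics/w6.png

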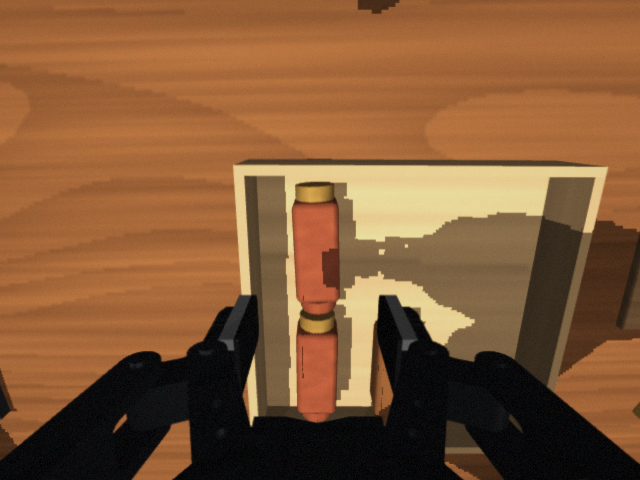

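The two reddish handles sit in line between the fingers, with the far one centred near (317,250) and the tray wall clear on the left. I'm descending on the far one.

Call:
{"name": "arm_command", "arguments": {
  "moves": [
    {"slide":[-0.001,0,0.035],"rot":[0,0,0],"gripper":0.052},
    {"slide":[0,0,0.03],"rot":[0,0,0],"gripper":0.052},
    {"slide":[0,0,0.025],"rot":[0,0,0],"gripper":0.052},
    {"slide":[0,0,0.01],"rot":[0,0,0],"gripper":0.052},
    {"slide":[0,0,0],"rot":[0,0,0],"gripper":0.052},
    {"slide":[0,0,0],"rot":[0,0,0],"gripper":0.02},
    {"slide":[0,0,0],"rot":[0,0,0],"gripper":0.02},
    {"slide":[0,0,0],"rot":[0,0,0],"gripper":0.02},
    {"slide":[0,0,0],"rot":[0,0,0],"gripper":0.02}
  ]
}}

```text
t: 31.2
tool_pos: [0.5426, 0.3276, 0.0142]
orientation: [1.0, -0.009, 0.001, -0.001]
ft_force: [-0.6, 0.2, 5.7]
gripper_width: 0.337
finger_force: 60.6
```

Call:
{"name": "arm_command", "arguments": {
  "moves": [
    {"slide":[0,0,-0.02],"rot":[0,0,0],"gripper":0.02},
    {"slide":[0,0,-0.04],"rot":[0,0,0],"gripper":0.02},
    {"slide":[0,0,-0.04],"rot":[0,0,0],"gripper":0.02},
    {"slide":[0,0,-0.04],"rot":[0,0,0],"gripper":0.02},
    {"slide":[0,0,-0.04],"rot":[0,0,0],"gripper":0.02},
    {"slide":[0,0,0],"rot":[0,0,10.4],"gripper":0.02},
    {"slide":[0,0,0],"rot":[0,0,10.4],"gripper":0.02},
    {"slide":[0,0,0],"rot":[0,0,10.4],"gripper":0.02},
    {"slide":[0,0,0],"rot":[0,0,10.4],"gripper":0.02},
    {"slide":[0,0,0],"rot":[0,0,10.4],"gripper":0.02},
    {"slide":[0,0,0],"rot":[0,0,10.4],"gripper":0.02},
    {"slide":[0,0,0],"rot":[0,0,10.4],"gripper":0.02},
    {"slide":[0,0,0],"rot":[0,0,10.4],"gripper":0.02},
    {"slide":[0,0,0],"rot":[0,0,10.4],"gripper":0.02},
    {"slide":[0,0,0],"rot":[0,0,0],"gripper":0.02}
  ]
}}

```text
t: 33.08
tool_pos: [0.5413, 0.3267, 0.1921]
orientation: [-0.679, 0.735, 0.0, -0.0]
ft_force: [-0.3, -0.7, -1.3]
gripper_width: 0.335
finger_force: 59.8
```

```bash
python3 - <<'E'
from h import *
plan([.4965,-.3145,.12],-94.45)
E
```

```text
t 33.075 rot 1 x [ 0.0352 -0.0122 -0.0923] | slide total(mm) [642.7027  -5.1227  72.083 ] = 11 x [ 0.0584 -0.0005  0.0066]
```

Call:
{"name": "arm_command", "arguments": {
  "moves": [
    {"slide":[0.0428,-0.0003,0],"rot":[0,0,0],"gripper":0.02},
    {"slide":[0.0428,-0.0003,0],"rot":[0,0,0],"gripper":0.02},
    {"slide":[0.0428,-0.0003,0],"rot":[0,0,0],"gripper":0.02},
    {"slide":[0.0428,-0.0003,0],"rot":[0,0,0],"gripper":0.02},
    {"slide":[0.0428,-0.0003,0],"rot":[0,0,0],"gripper":0.02},
    {"slide":[0.0428,-0.0003,0],"rot":[0,0,0],"gripper":0.02},
    {"slide":[0.0428,-0.0003,0],"rot":[0,0,0],"gripper":0.02},
    {"slide":[0.0428,-0.0003,0],"rot":[0,0,0],"gripper":0.02},
    {"slide":[0.0428,-0.0003,0],"rot":[0,0,0],"gripper":0.02},
    {"slide":[0.0428,-0.0003,0],"rot":[0,0,0],"gripper":0.02},
    {"slide":[0.0428,-0.0003,0],"rot":[0,0,0],"gripper":0.02},
    {"slide":[0.0428,-0.0003,0],"rot":[0,0,0],"gripper":0.02},
    {"slide":[0.0428,-0.0003,0],"rot":[0,0,0],"gripper":0.02},
    {"slide":[0.0428,-0.0003,0],"rot":[0,0,0],"gripper":0.02},
    {"slide":[0.0428,-0.0003,0],"rot":[0,0,0],"gripper":0.02},
    {"slide":[0,0,0.03],"rot":[0,0,0],"gripper":0.02},
    {"slide":[0,0,0.03],"rot":[0,0,0],"gripper":0.02},
    {"slide":[0,0,0.019],"rot":[0,0,0],"gripper":0.02},
    {"slide":[0,0,0],"rot":[0,0,0],"gripper":0.02},
    {"slide":[0,0,0],"rot":[0,0,0],"gripper":0.02}
  ]
}}

```text
t: 35.58
tool_pos: [0.4948, -0.3138, 0.1144]
orientation: [-0.679, 0.734, -0.001, 0.0]
ft_force: [-0.7, 0.2, -0.4]
gripper_width: 0.337
finger_force: 59.8
```

```bash
python3 - <<'E'
from h import *
plan([.4965,-.3145,.093],-94.45)
E
```

```text
t 35.575 rot 1 x [-0.084  -0.0467 -0.0658] | slide total(mm) [ 0.5457 -1.7953 21.4202] = 1 x [ 0.0005 -0.0018  0.0214]
```

Call:
{"name": "arm_command", "arguments": {
  "moves": [
    {"slide":[0,-0.001,0.011],"rot":[0,0,0],"gripper":0.02},
    {"slide":[0,0,0.006],"rot":[0,0,0],"gripper":0.02},
    {"slide":[0,0,0.0045],"rot":[0,0,0],"gripper":0.02},
    {"slide":[0,0,0],"rot":[0,0,0],"gripper":0.02},
    {"slide":[0,0,0],"rot":[0,0,0],"gripper":0.02}
  ]
}}

```text
t: 36.2
tool_pos: [0.4951, -0.3135, 0.0932]
orientation: [-0.678, 0.735, -0.0, -0.0]
ft_force: [-3.4, 3.4, 7.5]
gripper_width: 0.337
finger_force: 60.8
```

Call:
{"name": "arm_command", "arguments": {
  "moves": [
    {"slide":[0,0,0],"rot":[0,0,0],"gripper":0.046},
    {"slide":[0,0,0],"rot":[0,0,0],"gripper":0.046},
    {"slide":[0,0,0],"rot":[0,0,0],"gripper":0.046},
    {"slide":[0,0,-0.03],"rot":[0,0,0],"gripper":0.046},
    {"slide":[0,0,-0.04],"rot":[0,0,0],"gripper":0.046},
    {"slide":[0,0,-0.04],"rot":[0,0,0],"gripper":0.046},
    {"slide":[0,0,0],"rot":[0,0,-10.4],"gripper":0.052},
    {"slide":[0,0,0],"rot":[0,0,-10.4],"gripper":0.052},
    {"slide":[0,0,0],"rot":[0,0,-10.4],"gripper":0.052},
    {"slide":[0,0,0],"rot":[0,0,-10.4],"gripper":0.052},
    {"slide":[0,0,0],"rot":[0,0,-10.4],"gripper":0.052},
    {"slide":[0,0,0],"rot":[0,0,-10.4],"gripper":0.052},
    {"slide":[0,0,0],"rot":[0,0,-10.4],"gripper":0.052},
    {"slide":[0,0,0],"rot":[0,0,-10.4],"gripper":0.052},
    {"slide":[0,0,0],"rot":[0,0,-10.4],"gripper":0.052},
    {"slide":[0,0,0],"rot":[0,0,0],"gripper":0.052}
  ]
}}

```text
t: 38.2
tool_pos: [0.4952, -0.3136, 0.2016]
orientation: [1.0, -0.01, -0.0, -0.0]
ft_force: [-0.0, -1.0, -1.0]
gripper_width: 0.61
finger_force: 0.0
```

```bash
python3 - <<'E'
from h import *
plan([.4445,.2705,.15],-1)
c=cam("top");cv2.imwrite("pics/top7.png",c["color"][150:390,160:560].repeat(2,0).repeat(2,1))
E
```

```text
t 38.2 rot 1 x [-0.0059  0.0168 -0.1217] | slide total(mm) [ -60.8625 -583.0993   51.5811] = 10 x [-0.0061 -0.0583  0.0052]
```

View pics/top7.png

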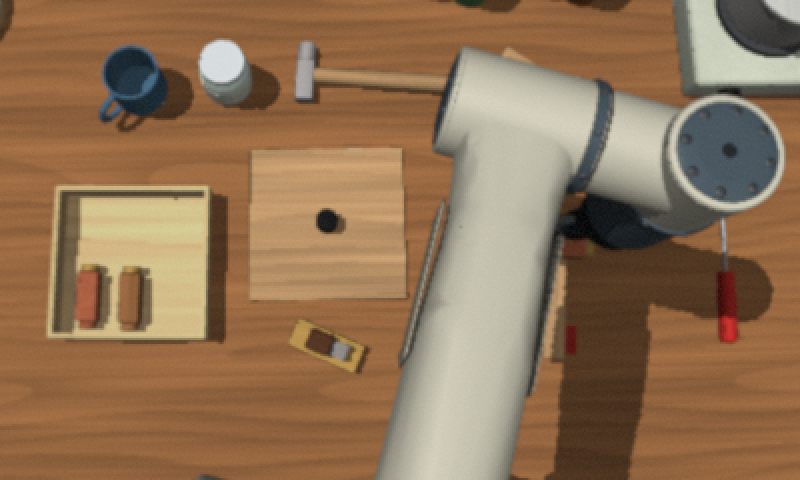

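The top view shows two handles left in the tray and the lid flat on the bench with its knob at (327,220) in this crop. Next is the near brown one.

Call:
{"name": "arm_command", "arguments": {
  "moves": [
    {"slide":[-0.0047,-0.0448,0],"rot":[0,0,0],"gripper":0.052},
    {"slide":[-0.0047,-0.0448,0],"rot":[0,0,0],"gripper":0.052},
    {"slide":[-0.0047,-0.0448,0],"rot":[0,0,0],"gripper":0.052},
    {"slide":[-0.0047,-0.0448,0],"rot":[0,0,0],"gripper":0.052},
    {"slide":[-0.0047,-0.0448,0],"rot":[0,0,0],"gripper":0.052},
    {"slide":[-0.0047,-0.0448,0],"rot":[0,0,0],"gripper":0.052},
    {"slide":[-0.0047,-0.0448,0],"rot":[0,0,0],"gripper":0.052},
    {"slide":[-0.0047,-0.0448,0],"rot":[0,0,0],"gripper":0.052},
    {"slide":[-0.0047,-0.0448,0],"rot":[0,0,0],"gripper":0.052},
    {"slide":[-0.0047,-0.0448,0],"rot":[0,0,0],"gripper":0.052},
    {"slide":[-0.0047,-0.0448,0],"rot":[0,0,0],"gripper":0.052},
    {"slide":[-0.0047,-0.0448,0],"rot":[0,0,0],"gripper":0.052},
    {"slide":[-0.0047,-0.0448,0],"rot":[0,0,0],"gripper":0.052},
    {"slide":[0,0,0.03],"rot":[0,0,0],"gripper":0.052},
    {"slide":[0,0,0.03],"rot":[0,0,0],"gripper":0.052},
    {"slide":[0,0,0.03],"rot":[0,0,0],"gripper":0.052},
    {"slide":[0,0,0],"rot":[0,0,0],"gripper":0.052},
    {"slide":[0,0,0],"rot":[0,0,0],"gripper":0.052}
  ]
}}

```text
t: 40.5
tool_pos: [0.4453, 0.2702, 0.1131]
orientation: [1.0, -0.01, 0.001, -0.0]
ft_force: [0.4, 0.0, 1.5]
gripper_width: 0.608
finger_force: 0.0
```

```bash
python3 - <<'E'
from h import *
plan([.4445,.2705,.0115],-1)
c=cam("wrist");print(proj(c,[[.4445+.035,.2705,.036],[.4445-.035,.2705,.036]]));cv2.imwrite("pics/w8.png",c["color"])
E
```

```text
t 40.5 rot 1 x [-0.0487 -0.0973 -0.0974] | slide total(mm) [ -0.8283  -0.2505 101.6237] = 2 x [-0.0004 -0.0001  0.0508]
[[316.7914 201.3491]
 [318.8533 303.1581]]
```

View pics/w8.png

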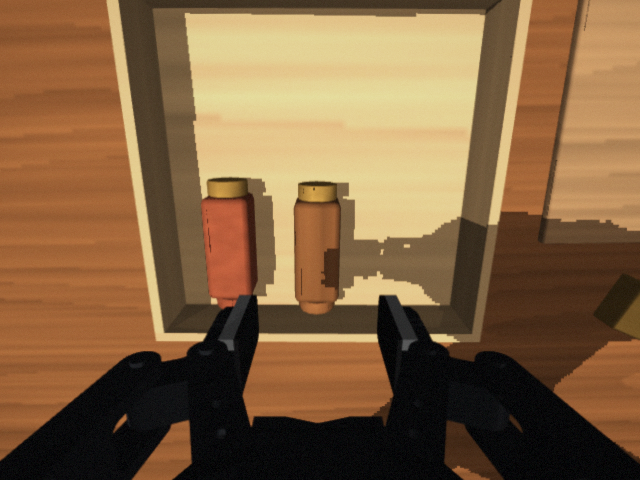

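The brown handle's square part runs from row 198 to row 303 between the fingers, which matches the prediction. I'm gripping it.

Call:
{"name": "arm_command", "arguments": {
  "moves": [
    {"slide":[-0.001,0,0.035],"rot":[0,0,0],"gripper":0.052},
    {"slide":[0,0,0.03],"rot":[0,0,0],"gripper":0.052},
    {"slide":[0,0,0.025],"rot":[0,0,0],"gripper":0.052},
    {"slide":[0,0,0.01],"rot":[0,0,0],"gripper":0.052},
    {"slide":[0,0,0],"rot":[0,0,0],"gripper":0.052},
    {"slide":[0,0,0],"rot":[0,0,0],"gripper":0.02},
    {"slide":[0,0,0],"rot":[0,0,0],"gripper":0.02},
    {"slide":[0,0,0],"rot":[0,0,0],"gripper":0.02},
    {"slide":[0,0,0],"rot":[0,0,0],"gripper":0.02}
  ]
}}

```text
t: 41.68
tool_pos: [0.4445, 0.2707, 0.0134]
orientation: [1.0, -0.009, 0.001, -0.001]
ft_force: [-1.5, 0.4, 6.7]
gripper_width: 0.336
finger_force: 60.2
```

Call:
{"name": "arm_command", "arguments": {
  "moves": [
    {"slide":[0,0,-0.02],"rot":[0,0,0],"gripper":0.02},
    {"slide":[0,0,-0.04],"rot":[0,0,0],"gripper":0.02},
    {"slide":[0,0,-0.04],"rot":[0,0,0],"gripper":0.02},
    {"slide":[0,0,-0.04],"rot":[0,0,0],"gripper":0.02},
    {"slide":[0,0,-0.04],"rot":[0,0,0],"gripper":0.02},
    {"slide":[0,0,0],"rot":[0,0,10.4],"gripper":0.02},
    {"slide":[0,0,0],"rot":[0,0,10.4],"gripper":0.02},
    {"slide":[0,0,0],"rot":[0,0,10.4],"gripper":0.02},
    {"slide":[0,0,0],"rot":[0,0,10.4],"gripper":0.02},
    {"slide":[0,0,0],"rot":[0,0,10.4],"gripper":0.02},
    {"slide":[0,0,0],"rot":[0,0,10.4],"gripper":0.02},
    {"slide":[0,0,0],"rot":[0,0,10.4],"gripper":0.02},
    {"slide":[0,0,0],"rot":[0,0,10.4],"gripper":0.02},
    {"slide":[0,0,0],"rot":[0,0,10.4],"gripper":0.02},
    {"slide":[0,0,0],"rot":[0,0,0],"gripper":0.02}
  ]
}}

```text
t: 43.55
tool_pos: [0.4434, 0.2698, 0.1919]
orientation: [-0.679, 0.735, 0.0, 0.0]
ft_force: [-1.2, -0.6, -1.2]
gripper_width: 0.338
finger_force: 59.3
```

```bash
python3 - <<'E'
from h import *
plan([.4395,-.3095,.113],-94.45)
E
```

```text
t 43.55 rot 1 x [ 0.0092  0.0109 -0.0945] | slide total(mm) [577.8273 -41.0677  78.873 ] = 10 x [ 0.0578 -0.0041  0.0079]
```

Call:
{"name": "arm_command", "arguments": {
  "moves": [
    {"slide":[0.0444,-0.0033,0],"rot":[0,0,0],"gripper":0.02},
    {"slide":[0.0444,-0.0033,0],"rot":[0,0,0],"gripper":0.02},
    {"slide":[0.0444,-0.0033,0],"rot":[0,0,0],"gripper":0.02},
    {"slide":[0.0444,-0.0033,0],"rot":[0,0,0],"gripper":0.02},
    {"slide":[0.0444,-0.0033,0],"rot":[0,0,0],"gripper":0.02},
    {"slide":[0.0444,-0.0033,0],"rot":[0,0,0],"gripper":0.02},
    {"slide":[0.0444,-0.0033,0],"rot":[0,0,0],"gripper":0.02},
    {"slide":[0.0444,-0.0033,0],"rot":[0,0,0],"gripper":0.02},
    {"slide":[0.0444,-0.0033,0],"rot":[0,0,0],"gripper":0.02},
    {"slide":[0.0444,-0.0033,0],"rot":[0,0,0],"gripper":0.02},
    {"slide":[0.0444,-0.0033,0],"rot":[0,0,0],"gripper":0.02},
    {"slide":[0.0444,-0.0033,0],"rot":[0,0,0],"gripper":0.02},
    {"slide":[0.0444,-0.0033,0],"rot":[0,0,0],"gripper":0.02},
    {"slide":[0,0,0.03],"rot":[0,0,0],"gripper":0.02},
    {"slide":[0,0,0.03],"rot":[0,0,0],"gripper":0.02},
    {"slide":[0,0,0.019],"rot":[0,0,0],"gripper":0.02},
    {"slide":[0,0,0],"rot":[0,0,0],"gripper":0.02},
    {"slide":[0,0,0],"rot":[0,0,0],"gripper":0.02}
  ]
}}

```text
t: 45.8
tool_pos: [0.4403, -0.3093, 0.1139]
orientation: [-0.679, 0.734, -0.001, 0.0]
ft_force: [0.3, -0.7, -0.4]
gripper_width: 0.34
finger_force: 59.4
```

```bash
python3 - <<'E'
from h import *
plan([.4395,-.3095,.0922],-94.45)
E
```

```text
t 45.8 rot 1 x [-0.0814 -0.0483 -0.0634] | slide total(mm) [ 0.2936  0.8013 21.6666] = 1 x [0.0003 0.0008 0.0217]
```

Call:
{"name": "arm_command", "arguments": {
  "moves": [
    {"slide":[0,0.001,0.011],"rot":[0,0,0],"gripper":0.02},
    {"slide":[0,0,0.006],"rot":[0,0,0],"gripper":0.02},
    {"slide":[0,0,0.005],"rot":[0,0,0],"gripper":0.02},
    {"slide":[0,0,0],"rot":[0,0,0],"gripper":0.02},
    {"slide":[0,0,0],"rot":[0,0,0],"gripper":0.02}
  ]
}}

```text
t: 46.42
tool_pos: [0.4387, -0.3088, 0.0923]
orientation: [-0.678, 0.735, -0.0, -0.0]
ft_force: [-3.1, 3.6, 11.6]
gripper_width: 0.339
finger_force: 60.8
```

Call:
{"name": "arm_command", "arguments": {
  "moves": [
    {"slide":[0,0,0],"rot":[0,0,0],"gripper":0.046},
    {"slide":[0,0,0],"rot":[0,0,0],"gripper":0.046},
    {"slide":[0,0,0],"rot":[0,0,0],"gripper":0.046},
    {"slide":[0,0,-0.03],"rot":[0,0,0],"gripper":0.046},
    {"slide":[0,0,-0.04],"rot":[0,0,0],"gripper":0.046},
    {"slide":[0,0,-0.04],"rot":[0,0,0],"gripper":0.046},
    {"slide":[0,0,0],"rot":[0,0,-10.4],"gripper":0.052},
    {"slide":[0,0,0],"rot":[0,0,-10.4],"gripper":0.052},
    {"slide":[0,0,0],"rot":[0,0,-10.4],"gripper":0.052},
    {"slide":[0,0,0],"rot":[0,0,-10.4],"gripper":0.052},
    {"slide":[0,0,0],"rot":[0,0,-10.4],"gripper":0.052},
    {"slide":[0,0,0],"rot":[0,0,-10.4],"gripper":0.052},
    {"slide":[0,0,0],"rot":[0,0,-10.4],"gripper":0.052},
    {"slide":[0,0,0],"rot":[0,0,-10.4],"gripper":0.052},
    {"slide":[0,0,0],"rot":[0,0,-10.4],"gripper":0.052},
    {"slide":[0,0,0],"rot":[0,0,0],"gripper":0.052}
  ]
}}

```text
t: 48.42
tool_pos: [0.4387, -0.3089, 0.2006]
orientation: [1.0, -0.01, -0.0, -0.0]
ft_force: [-0.3, -0.1, 0.7]
gripper_width: 0.605
finger_force: 0.0
```

```bash
python3 - <<'E'
from h import *
plan([.447,.3285,.113],-1)
E
```

```text
t 48.425 rot 1 x [-0.0057  0.0204 -0.122 ] | slide total(mm) [  -2.8085 -637.3989   87.5628] = 11 x [-0.0003 -0.0579  0.008 ]
```

Call:
{"name": "arm_command", "arguments": {
  "moves": [
    {"slide":[-0.0002,-0.0425,0],"rot":[0,0,0],"gripper":0.052},
    {"slide":[-0.0002,-0.0425,0],"rot":[0,0,0],"gripper":0.052},
    {"slide":[-0.0002,-0.0425,0],"rot":[0,0,0],"gripper":0.052},
    {"slide":[-0.0002,-0.0425,0],"rot":[0,0,0],"gripper":0.052},
    {"slide":[-0.0002,-0.0425,0],"rot":[0,0,0],"gripper":0.052},
    {"slide":[-0.0002,-0.0425,0],"rot":[0,0,0],"gripper":0.052},
    {"slide":[-0.0002,-0.0425,0],"rot":[0,0,0],"gripper":0.052},
    {"slide":[-0.0002,-0.0425,0],"rot":[0,0,0],"gripper":0.052},
    {"slide":[-0.0002,-0.0425,0],"rot":[0,0,0],"gripper":0.052},
    {"slide":[-0.0002,-0.0425,0],"rot":[0,0,0],"gripper":0.052},
    {"slide":[-0.0002,-0.0425,0],"rot":[0,0,0],"gripper":0.052},
    {"slide":[-0.0002,-0.0425,0],"rot":[0,0,0],"gripper":0.052},
    {"slide":[-0.0002,-0.0425,0],"rot":[0,0,0],"gripper":0.052},
    {"slide":[-0.0002,-0.0425,0],"rot":[0,0,0],"gripper":0.052},
    {"slide":[-0.0002,-0.0425,0],"rot":[0,0,0],"gripper":0.052},
    {"slide":[0,0,0.03],"rot":[0,0,0],"gripper":0.052},
    {"slide":[0,0,0.03],"rot":[0,0,0],"gripper":0.052},
    {"slide":[0,0,0.03],"rot":[0,0,0],"gripper":0.052},
    {"slide":[0,0,0],"rot":[0,0,0],"gripper":0.052},
    {"slide":[0,0,0],"rot":[0,0,0],"gripper":0.052}
  ]
}}

```text
t: 50.92
tool_pos: [0.4479, 0.3291, 0.1121]
orientation: [1.0, -0.01, 0.001, -0.0]
ft_force: [0.6, -0.0, 1.2]
gripper_width: 0.607
finger_force: 0.0
```

```bash
python3 - <<'E'
from h import *
plan([.447,.3285,.0115],-1)
E
```

```text
t 50.925 rot 1 x [-0.0561 -0.095  -0.1078] | slide total(mm) [ -0.9073   0.6075 100.6234] = 2 x [-0.0005  0.0003  0.0503]
```

Call:
{"name": "arm_command", "arguments": {
  "moves": [
    {"slide":[-0.001,0,0.035],"rot":[0,0,0],"gripper":0.052},
    {"slide":[0,0,0.03],"rot":[0,0,0],"gripper":0.052},
    {"slide":[0,0,0.025],"rot":[0,0,0],"gripper":0.052},
    {"slide":[0,0,0.009],"rot":[0,0,0],"gripper":0.052},
    {"slide":[0,0,0],"rot":[0,0,0],"gripper":0.052},
    {"slide":[0,0,0],"rot":[0,0,0],"gripper":0.02},
    {"slide":[0,0,0],"rot":[0,0,0],"gripper":0.02},
    {"slide":[0,0,0],"rot":[0,0,0],"gripper":0.02},
    {"slide":[0,0,0],"rot":[0,0,0],"gripper":0.02}
  ]
}}

```text
t: 52.05
tool_pos: [0.4471, 0.3296, 0.0135]
orientation: [1.0, -0.009, 0.001, -0.001]
ft_force: [-0.1, 0.6, 6.2]
gripper_width: 0.335
finger_force: 60.6
```

Call:
{"name": "arm_command", "arguments": {
  "moves": [
    {"slide":[0,0,-0.02],"rot":[0,0,0],"gripper":0.02},
    {"slide":[0,0,-0.04],"rot":[0,0,0],"gripper":0.02},
    {"slide":[0,0,-0.04],"rot":[0,0,0],"gripper":0.02},
    {"slide":[0,0,-0.04],"rot":[0,0,0],"gripper":0.02},
    {"slide":[0,0,-0.04],"rot":[0,0,0],"gripper":0.02},
    {"slide":[0,0,0],"rot":[0,0,10.4],"gripper":0.02},
    {"slide":[0,0,0],"rot":[0,0,10.4],"gripper":0.02},
    {"slide":[0,0,0],"rot":[0,0,10.4],"gripper":0.02},
    {"slide":[0,0,0],"rot":[0,0,10.4],"gripper":0.02},
    {"slide":[0,0,0],"rot":[0,0,10.4],"gripper":0.02},
    {"slide":[0,0,0],"rot":[0,0,10.4],"gripper":0.02},
    {"slide":[0,0,0],"rot":[0,0,10.4],"gripper":0.02},
    {"slide":[0,0,0],"rot":[0,0,10.4],"gripper":0.02},
    {"slide":[0,0,0],"rot":[0,0,10.4],"gripper":0.02},
    {"slide":[0,0,0],"rot":[0,0,0],"gripper":0.02}
  ]
}}

```text
t: 53.92
tool_pos: [0.446, 0.3285, 0.1919]
orientation: [-0.679, 0.735, 0.0, -0.0]
ft_force: [1.5, -0.1, -1.2]
gripper_width: 0.34
finger_force: 59.6
```

```bash
python3 - <<'E'
from h import *
plan([.3835,-.305,.113],-94.45)
E
```

```text
t 53.925 rot 1 x [ 0.0077  0.0063 -0.0933] | slide total(mm) [636.4614  13.2063  78.8876] = 11 x [0.0579 0.0012 0.0072]
```

Call:
{"name": "arm_command", "arguments": {
  "moves": [
    {"slide":[0.0424,0.0009,0],"rot":[0,0,0],"gripper":0.02},
    {"slide":[0.0424,0.0009,0],"rot":[0,0,0],"gripper":0.02},
    {"slide":[0.0424,0.0009,0],"rot":[0,0,0],"gripper":0.02},
    {"slide":[0.0424,0.0009,0],"rot":[0,0,0],"gripper":0.02},
    {"slide":[0.0424,0.0009,0],"rot":[0,0,0],"gripper":0.02},
    {"slide":[0.0424,0.0009,0],"rot":[0,0,0],"gripper":0.02},
    {"slide":[0.0424,0.0009,0],"rot":[0,0,0],"gripper":0.02},
    {"slide":[0.0424,0.0009,0],"rot":[0,0,0],"gripper":0.02},
    {"slide":[0.0424,0.0009,0],"rot":[0,0,0],"gripper":0.02},
    {"slide":[0.0424,0.0009,0],"rot":[0,0,0],"gripper":0.02},
    {"slide":[0.0424,0.0009,0],"rot":[0,0,0],"gripper":0.02},
    {"slide":[0.0424,0.0009,0],"rot":[0,0,0],"gripper":0.02},
    {"slide":[0.0424,0.0009,0],"rot":[0,0,0],"gripper":0.02},
    {"slide":[0.0424,0.0009,0],"rot":[0,0,0],"gripper":0.02},
    {"slide":[0.0424,0.0009,0],"rot":[0,0,0],"gripper":0.02},
    {"slide":[0,0,0.03],"rot":[0,0,0],"gripper":0.02},
    {"slide":[0,0,0.03],"rot":[0,0,0],"gripper":0.02},
    {"slide":[0,0,0.019],"rot":[0,0,0],"gripper":0.02},
    {"slide":[0,0,0],"rot":[0,0,0],"gripper":0.02},
    {"slide":[0,0,0],"rot":[0,0,0],"gripper":0.02}
  ]
}}

```text
t: 56.42
tool_pos: [0.3819, -0.3046, 0.1138]
orientation: [-0.679, 0.734, -0.001, 0.0]
ft_force: [-0.2, -0.8, -0.2]
gripper_width: 0.339
finger_force: 59.7
```

```bash
python3 - <<'E'
from h import *
plan([.3835,-.305,.0922],-94.45)
E
```

```text
t 56.425 rot 1 x [-0.0769 -0.0493 -0.0677] | slide total(mm) [ 0.2988 -1.5915 21.6327] = 1 x [ 0.0003 -0.0016  0.0216]
```

Call:
{"name": "arm_command", "arguments": {
  "moves": [
    {"slide":[0,0,0.011],"rot":[0,0,0],"gripper":0.02},
    {"slide":[0,0,0.006],"rot":[0,0,0],"gripper":0.02},
    {"slide":[0,0,0.005],"rot":[0,0,0],"gripper":0.02},
    {"slide":[0,0,0],"rot":[0,0,0],"gripper":0.02},
    {"slide":[0,0,0],"rot":[0,0,0],"gripper":0.02}
  ]
}}

```text
t: 57.05
tool_pos: [0.3814, -0.3042, 0.0925]
orientation: [-0.678, 0.735, -0.0, -0.0]
ft_force: [-4.5, 5.7, 13.3]
gripper_width: 0.336
finger_force: 61.5
```

Call:
{"name": "arm_command", "arguments": {
  "moves": [
    {"slide":[0,0,0],"rot":[0,0,0],"gripper":0.046},
    {"slide":[0,0,0],"rot":[0,0,0],"gripper":0.046},
    {"slide":[0,0,0],"rot":[0,0,0],"gripper":0.046},
    {"slide":[0,0,-0.03],"rot":[0,0,0],"gripper":0.046},
    {"slide":[0,0,-0.04],"rot":[0,0,0],"gripper":0.046},
    {"slide":[0,0,-0.04],"rot":[0,0,0],"gripper":0.046},
    {"slide":[-0.03,-0.04,-0.02],"rot":[0,0,0],"gripper":0.052},
    {"slide":[-0.03,-0.04,-0.02],"rot":[0,0,0],"gripper":0.052},
    {"slide":[-0.03,-0.04,0],"rot":[0,0,0],"gripper":0.052},
    {"slide":[0,0,0],"rot":[0,0,0],"gripper":0.052},
    {"slide":[0,0,0],"rot":[0,0,0],"gripper":0.052}
  ]
}}

```text
t: 58.42
tool_pos: [0.5081, -0.2242, 0.2403]
orientation: [-0.678, 0.735, 0.0, -0.0]
ft_force: [-0.5, -0.5, 0.6]
gripper_width: 0.611
finger_force: 0.0
```

```bash
python3 - <<'E'
from h import *
import pickle
plan([.57,-.025,.2],0)
c=cam("wrist");cv2.imwrite("pics/w9.png",c["color"]);pickle.dump(c,open("w9.pkl","wb"))
print("rail ends",proj(c,[[.6665,-.3260,.085],[.3475,-.3008,.085]]))
E
```

```text
t 58.425 rot 10 x [ 0.0051  0.0044 -9.4604] | slide total(mm) [  61.9007 -199.1912   40.3302] = 4 x [ 0.0155 -0.0498  0.0101]
rail ends [[106.7994 113.7703]
 [512.4991 112.9236]]
```

View pics/w9.png

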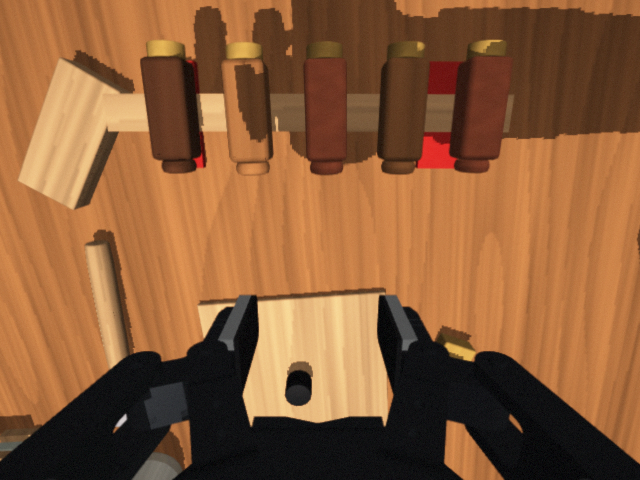

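All five handles lie square across the rail, spanning rows 40–173 with the rail's midline near row 113, and there are clear gaps between them. Next is the lid, whose knob shows at (298,390).

Call:
{"name": "arm_command", "arguments": {
  "moves": [
    {"slide":[0,0,0],"rot":[0,0,-10.5],"gripper":0.085},
    {"slide":[0,0,0],"rot":[0,0,-10.5],"gripper":0.085},
    {"slide":[0,0,0],"rot":[0,0,-10.5],"gripper":0.085},
    {"slide":[0,0,0],"rot":[0,0,-10.5],"gripper":0.085},
    {"slide":[0,0,0],"rot":[0,0,-10.5],"gripper":0.085},
    {"slide":[0,0,0],"rot":[0,0,-10.5],"gripper":0.085},
    {"slide":[0,0,0],"rot":[0,0,-10.5],"gripper":0.085},
    {"slide":[0,0,0],"rot":[0,0,-10.5],"gripper":0.085},
    {"slide":[0,0,0],"rot":[0,0,-10.5],"gripper":0.085},
    {"slide":[0.002,-0.04,0],"rot":[0,0,0],"gripper":0.085},
    {"slide":[0.002,-0.04,0],"rot":[0,0,0],"gripper":0.085},
    {"slide":[0.002,-0.04,0],"rot":[0,0,0],"gripper":0.085},
    {"slide":[0.002,-0.04,0],"rot":[0,0,0],"gripper":0.085},
    {"slide":[0.002,-0.04,0],"rot":[0,0,0],"gripper":0.085},
    {"slide":[0,0,0],"rot":[0,0,0],"gripper":0.085},
    {"slide":[0,0,0],"rot":[0,0,0],"gripper":0.085}
  ]
}}

```text
t: 60.48
tool_pos: [0.5184, -0.025, 0.241]
orientation: [1.0, -0.001, 0.0, 0.0]
ft_force: [0.4, 0.2, 1.2]
gripper_width: 0.996
finger_force: 0.0
```

```bash
python3 - <<'E'
from h import *
import pickle
plan([.571,-.026,.009],0)
c=cam("wrist");cv2.imwrite("pics/w10.png",c["color"]);pickle.dump(c,open("w10.pkl","wb"))
print("knob pred",proj(c,[[.571,-.026,.036]]))
E
```

```text
t 60.475 rot 1 x [ 0.0138 -0.0208 -0.1581] | slide total(mm) [ 52.6105   0.9522 232.0492] = 4 x [0.0132 0.0002 0.058 ]
knob pred [[318.7025 156.6263]]
```

View pics/w10.png

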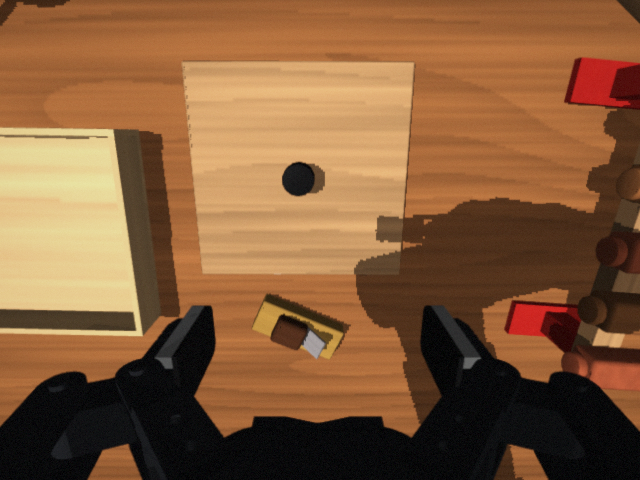

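The lid has moved since it was put down: the knob top is now at (298,179), against (319,157) predicted. Its corners are at (183,61), (414,63), (399,275), (203,273).

```bash
python3 - <<'E'
from h import *
import pickle;c=pickle.load(open("w10.pkl","rb"))
k=ray(c,[(298,179)],.036);print("knob",k)
P=ray(c,[(183,61),(414,63),(399,275),(203,273)],.008);print(P,P.mean(0))
for i,j in((3,0),(2,1)): d=P[j]-P[i];print(np.degrees(np.arctan2(d[1],d[0])))
for i,j in((0,1),(3,2)): d=P[j]-P[i];print(np.degrees(np.arctan2(d[1],d[0]))+90)
plan([*((k[0,:2]+P.mean(0)[:2])/2),.009],-.8)
E
```

```text
knob [[ 0.55  -0.006  0.036]]
[[ 0.6588  0.1032  0.008 ]
 [ 0.6563 -0.1173  0.008 ]
 [ 0.438  -0.1168  0.008 ]
 [ 0.4412  0.1051  0.008 ]] [ 0.5486 -0.0064  0.008 ]
-0.4966143551803753
-0.1261693379555492
-0.6598724052380334
-0.80763524096362
t 60.525 rot 1 x [ 0.0119 -0.0168  0.603 ] | slide total(mm) [ 30.5696 -19.5425 232.0077] = 4 x [ 0.0076 -0.0049  0.058 ]
```

Call:
{"name": "arm_command", "arguments": {
  "moves": [
    {"slide":[0.031,-0.019,0.02],"rot":[0,0,0],"gripper":0.085},
    {"slide":[0,0,0.04],"rot":[0,0,0],"gripper":0.085},
    {"slide":[0,0,0.04],"rot":[0,0,0],"gripper":0.085},
    {"slide":[0,0,0.04],"rot":[0,0,0],"gripper":0.085},
    {"slide":[0,0,0.04],"rot":[0,0,0],"gripper":0.085},
    {"slide":[0,0,0.03],"rot":[0,0,0],"gripper":0.06},
    {"slide":[0,0,0.016],"rot":[0,0,0],"gripper":0.06},
    {"slide":[0,0,0.005],"rot":[0,0,0],"gripper":0.05},
    {"slide":[0,0,0],"rot":[0,0,0],"gripper":0.05},
    {"slide":[0,0,0],"rot":[0,0,0],"gripper":0.02},
    {"slide":[0,0,0],"rot":[0,0,0],"gripper":0.02},
    {"slide":[0,0,0],"rot":[0,0,0],"gripper":0.02},
    {"slide":[0,0,0],"rot":[0,0,0],"gripper":0.02}
  ],
  "newtons": 80
}}

```text
t: 62.15
tool_pos: [0.5505, -0.0055, 0.0112]
orientation: [1.0, -0.001, 0.001, 0.0]
ft_force: [-1.4, -1.0, 7.2]
gripper_width: 0.349
finger_force: 79.2
```

```bash
python3 - <<'E'
from h import *
plan([.493,.268,.06],-.8)
E
```

```text
t 62.15 rot 1 x [ 0.0137 -0.1205  0.6951] | slide total(mm) [ -61.3494 -272.6595  -48.8277] = 5 x [-0.0123 -0.0545 -0.0098]
```

Call:
{"name": "arm_command", "arguments": {
  "moves": [
    {"slide":[0,0,-0.025],"rot":[0,0,0.7],"gripper":0.02},
    {"slide":[0,0,-0.04],"rot":[0,0,0],"gripper":0.02},
    {"slide":[0,0,-0.04],"rot":[0,0,0],"gripper":0.02},
    {"slide":[-0.0078,-0.034,0],"rot":[0,0,0],"gripper":0.02},
    {"slide":[-0.0078,-0.034,0],"rot":[0,0,0],"gripper":0.02},
    {"slide":[-0.0078,-0.034,0],"rot":[0,0,0],"gripper":0.02},
    {"slide":[-0.0078,-0.034,0],"rot":[0,0,0],"gripper":0.02},
    {"slide":[-0.0078,-0.034,0],"rot":[0,0,0],"gripper":0.02},
    {"slide":[-0.0078,-0.034,0],"rot":[0,0,0],"gripper":0.02},
    {"slide":[-0.0078,-0.034,0],"rot":[0,0,0],"gripper":0.02},
    {"slide":[-0.0078,-0.034,0],"rot":[0,0,0],"gripper":0.02},
    {"slide":[0,0,0.03],"rot":[0,0,0],"gripper":0.02},
    {"slide":[0,0,0],"rot":[0,0,0],"gripper":0.02},
    {"slide":[0,0,0],"rot":[0,0,0],"gripper":0.02}
  ]
}}

```text
t: 63.9
tool_pos: [0.4916, 0.2674, 0.0855]
orientation: [1.0, -0.007, 0.0, 0.0]
ft_force: [0.3, -0.3, -1.8]
gripper_width: 0.352
finger_force: 79.7
```

```bash
python3 - <<'E'
from h import *
plan([.493,.268,.0595],-.8)
E
```

```text
t 63.9 rot 1 x [ 0.0045 -0.0289 -0.0347] | slide total(mm) [ 1.3759 -0.6266 25.961 ] = 1 x [ 0.0014 -0.0006  0.026 ]
```

Call:
{"name": "arm_command", "arguments": {
  "moves": [
    {"slide":[0.001,0,0.012],"rot":[0,0,0],"gripper":0.02},
    {"slide":[0,0,0.008],"rot":[0,0,0],"gripper":0.02},
    {"slide":[0,0,0.004],"rot":[0,0,0],"gripper":0.02},
    {"slide":[0,0,0.003],"rot":[0,0,0],"gripper":0.02},
    {"slide":[0,0,0],"rot":[0,0,0],"gripper":0.02},
    {"slide":[0,0,0],"rot":[0,0,0],"gripper":0.02}
  ]
}}

```text
t: 64.65
tool_pos: [0.4922, 0.2673, 0.0592]
orientation: [1.0, -0.007, 0.0, 0.0]
ft_force: [-4.2, -2.1, 7.3]
gripper_width: 0.348
finger_force: 80.5
```

Contact comes at the expected height, so I'm releasing and backing off.

Call:
{"name": "arm_command", "arguments": {
  "moves": [
    {"slide":[0,0,0],"rot":[0,0,0],"gripper":0.06},
    {"slide":[0,0,0],"rot":[0,0,0],"gripper":0.085},
    {"slide":[0,0,0],"rot":[0,0,0],"gripper":0.085},
    {"slide":[0,0,-0.03],"rot":[0,0,0],"gripper":0.085},
    {"slide":[0,0,-0.04],"rot":[0,0,0],"gripper":0.085},
    {"slide":[0,0,-0.04],"rot":[0,0,0],"gripper":0.085},
    {"slide":[-0.03,0,-0.04],"rot":[0,0,0],"gripper":0.085},
    {"slide":[-0.03,0,-0.04],"rot":[0,0,0],"gripper":0.085},
    {"slide":[0,0,0],"rot":[0,0,0],"gripper":0.085},
    {"slide":[0,0,0],"rot":[0,0,0],"gripper":0.085}
  ]
}}

```text
t: 65.9
tool_pos: [0.4321, 0.2685, 0.2476]
orientation: [1.0, -0.007, -0.0, -0.0]
ft_force: [-0.6, 0.5, -0.4]
gripper_width: 0.995
finger_force: 0.0
```

```bash
python3 - <<'E'
from h import *
c=cam("wrist");im=c["color"]
# knob: dark blob near its predicted place; lid: pale blob containing it
u,v=proj(c,[[.4922,.2673,.084]])[0].round().astype(int);print("pred",u,v)
g=im.max(2);n,l,st,ce=cv2.connectedComponentsWithStats((g<60).astype(np.uint8))
i=l[v,u];print("knob px",ce[i],st[i]);print("knob",ray(c,[ce[i]],.08))
q=proj(c,[[x,y,.056] for x,y in((.60,.378),(.60,.156),(.382,.156),(.382,.379))]);print("pred corners",q)
hsv=cv2.cvtColor(im,cv2.COLOR_BGR2HSV);m=((hsv[...,1]<140)&(hsv[...,2]>130)).astype(np.uint8)
m=cv2.morphologyEx(m,cv2.MORPH_OPEN,np.ones((5,5)));n,l,st,ce=cv2.connectedComponentsWithStats(m)
i=1+np.argmax(st[1:,4]);cs=max(cv2.findContours((l==i).astype(np.uint8),0,2)[0],key=cv2.contourArea)
a=cv2.approxPolyDP(cv2.convexHull(cs),12,True)[:,0];print(st[i],a.tolist());P=ray(c,a,.056);print(P,P.mean(0))
E
```

```text
pred 319 151
knob px [318.2821 151.9861] [ 300  134   37   37 1081]
knob [[0.4909 0.2675 0.08  ]]
pred corners [[182.0768  16.3466]
 [452.3512  11.901 ]
 [431.586  261.492 ]
 [208.1825 264.5003]]
[  184    14   270   251 57973] [[184, 14], [453, 16], [427, 264], [206, 261]]
[[0.6017 0.3762 0.056 ]
 [0.597  0.1552 0.056 ]
 [0.3794 0.1604 0.056 ]
 [0.3858 0.3808 0.056 ]] [0.491  0.2681 0.056 ]
```

```bash
python3 -c "
from workcell import robot
print(robot.finish_job())"
```

```text
the job is handed in; nothing more can be done
None
```

The job is handed in: all five handles lie level and apart across the rail, and the lid is back on the empty tray, measured about 2 mm off centre; no verdict was returned.

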